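# Index the sample changer by one stroke of its handwheel

## Robot

A 6-joint arm with a two-finger parallel gripper is mounted at the origin on a cart in front of the work surface, level with it; the furniture and walls round the work are solid. World frame = base frame: x ahead of the robot, y to its left, z up, the work surface at z = 0. Lengths are in mm, angles in rad, forces in N, time in s.
With the tool pointing down it reaches from about 350 to 975 mm from the base axis. Payload 7.1 kg.
Tool frame: the origin (TCP) lies midway between the tips of the shut fingers; the grasp point (between the pads) lies ctrl.grip_point_offset behind it (ctrl.grip_point_offset is the distance from the TCP to the grasp point, in mm); z points along the fingers, y is the line along which they close (so a half turn about z gives the same grasp; the last joint's range is limited). The gripper opens to 88 mm and grips with 3 to 60 N. Pads are 20 mm wide; open, the fingers measure 115 mm over their backs; the gripper's body (75 mm by 178 mm) begins 61 mm behind the grasp point.
Start: joints at [-1.221, 0.423, 1.63, -0, 1.089, -0.019], TCP at [225.327, -582.952, 222.675] pointing down, gripper open.
Joint ranges: [-3, 3], [-0.9, 2.11], [0.09, 2.58], [-1.31, 4.45], [0.11, 2.69], [-2.54, 2.54]. Speed limits (rad/s): [2.39, 2.39, 3.01, 3.14, 3.14, 3.14].

## Interface

Orientations are given as a rotation vector (axis times angle).
In Python, from workcell import ctrl, get_image, close_job, finder gives the robot as it stands.
- The arm moves only by the tool servo_tool, never from a script. Its argument "deltas" is a list of rows, each a list of 2 entries, a list of its own where there are three numbers: the shift along the tool's x, y, z in mm, then the turn, a rotation vector about the tool's x, y, z in rad. A call has 1 to 5 rows; each row is the pose to reach, as a shift and turn from the pose commanded when the call began, along the tool's axes at that moment; what a row does not reach only later rows make up. A row lasts 1/12 s, in which the tool goes at most 41.7 mm and 7.16 degrees, less where a joint would pass 70% of its speed; a pose out of reach is approached as far as the arm can. A call with a gripper value outside its range is refused whole. "grip" is the closure, from -1 (fully open) to 1 (shut), so that 0 is half open, set as the call begins (left out, the last holds). The fingers move at their own pace and stop on an object; the grip force is fixed at half the most. Time passes only in rows, so rows that repeat a pose let the fingers close. It gives the time, the measured TCP pose, the force, the opening and the grip force at its end, in the units of the state.
- ctrl.get_obs(): the state, without advancing time (a new reading comes with each control period).
- get_image(name): name is "scene" or "top" or "wrist"; returns a dict with "frame" (420x560x3 uint8, blue, green, red), "depth" (420x560 float32, mm along the optical axis (not along the pixel's ray), 0 where there is no reading), "K" (3x3 intrinsics, pixels), "pose" (4x4, takes a point from camera to world coordinates). Camera axes: x right, y down, z forward; pixel columns grow to the right and rows downward; lengths in mm; the calibration is good to about 2 mm. A picture is of the moment at which its call begins.
- close_job(): hands the job in; it is judged then, once.
Trained networks look in a picture, given as the dict that the camera call returned (one of the last four; its "shot" number tells which), for a name from the list of things; names that differ only in an ending like _2 or _b are one class to them, and where a whole thing is asked for, a point or a joint stands for the part that bears it (a point fixed in the world has none). Each returns a list of dicts, best first, with "score" (0 to 1); they miss things now and then, are a little off and sometimes report something else, mostly with a low value. They report only what shows in the picture. A call takes as long as a camera call. They do not tell look-alikes from the thing itself.
- finder.search_frame(query, picture): "rect" ([centre column, centre row, width, height] as shares, 0 to 1, of the picture: columns of its width, rows of its height, round what is visible of it).
- finder.silhouettes(query, picture): "mask" (420x560 bool, what is visible of it) and "rect" ([centre column, centre row, width, height] as shares, 0 to 1, of the picture: columns of its width, rows of its height, round what is visible of it).
The state is a dict: "t": time; "qpos": joint angles; "qvel": joint speeds; "joint_torque": joint torques, N m; "ee_pos": TCP position; "orientation": TCP orientation; "ft_force": force on the tool from outside, world axes, zero at the start; "moment": the same for the moment, N m; "width": finger opening in mm; "grasp_force": force on a finger pad.
Only numpy, scipy, OpenCV 4.12 (cv2) and the standard library are available. Lean on these libraries where they do the work, as an engineer would, in place of code of your own. Each camera call takes 0.05 s, during which the arm holds its last target. There are 200 camera calls.

## Task

Set the red resin sample squarely down in the empty front pocket of the sample changer's turntable. Then lift the orange spring knob so that its pin comes out of the index plate, turn the handwheel clockwise (seen from above) through exactly one full revolution, and let the pin drop fully home in the same hole again, so that the red sample stands locked under the inspection lens. Work by feel: never grip, push or press with more than about 15 N, and leave the other samples in their places.

Things in the scene. Friction and masses are not known exactly. Their poses are not given: they have to be found in the camera images.
- red_mount: red resin sample (a plain disc), 30 mm in diameter, 16 mm high, about 40 g, lying flat on the bench to the right of the changer among other samples; origin at the centre of its underside, z up
- changer: hand-indexed sample changer: a white bed 130 x 330 mm, 36 mm high, fixed to the bench. Its frame: origin on the bench below its middle, x away from the front edge, y towards the lens pillar, z up. At the pillar end an aluminium turntable, 124 mm in diameter, axis at (0, 0.060), top face at z 0.063; at the other end the drive head with the handwheel
- pocket (a point): centre of the floor of the empty pocket: round, 32 mm in diameter, 5 mm deep (floor at changer z 0.058), 1 mm chamfer, 42 mm from the turntable's axis, at the front (changer -x) at the start; it travels with the table. Three more pockets at 90 degrees: the one under the lens and the far one hold the black and the grey sample, the one towards the wheel is empty
- lens_spot (a point): fixed point under the inspection lens at pocket-floor height, where the red sample must end: a quarter turn clockwise on from the front, at changer (0, 0.102). Above it a black barrel, 28 mm in diameter, z 0.083 to 0.134, on an arm (z 0.106 to 0.126) from a pillar at (0, 0.148), 0.130 high
- drive_seat (a point): nominal place of the handwheel's vertical axis on the bed, changer (0, -0.082, 0.046), z = top of the round steel index plate under the wheel. The drive head is clamped on the bed by hand: its true axis lies up to 8 mm from here along changer y (not x) and its index plate, with the hole, is set up to 0.25 rad either way; neither is measured
- handwheel (a joint): turn of the handwheel from its start, rad, growing clockwise seen from above; 6.283 = one revolution. Dark wheel, rim 61 mm in radius, top at changer z 0.064, hub up to 0.071. At the start the pin is in the plate's only hole, the knob in front of the axis (changer -x, +-0.25 rad). Pin out, it turns endlessly either way with about 4 N of drag at the knob and stays where left
- turntable (a joint): angle of the turntable from its start, rad, growing clockwise seen from above; belt-driven by the handwheel at a quarter of its angle
- plunger (a joint): lift in m of the orange knob with its pin: 0 = pin fully home, 0.008 = flat tip rides on the plate, 0.013 = upper stop; spring down 4 N at 0, 6.6 N at the stop. Knob: upright cylinder, 22 mm across, changer z 0.0755 to 0.109 at 0, 55 mm from the wheel's axis, spins freely; below it a 26 mm boss on the rim, top at z 0.074. Pin 6.2 mm, hole 8 mm: it drops within about 1 mm, then stops the wheel
- black_mount: black resin sample, 30 mm in diameter, 12 mm high, in the pocket under the lens at the start; origin at the centre of its underside. It rides on with the table
- grey_mount: grey resin sample, 30 mm in diameter, 12 mm high, in the far pocket at the start; origin at the centre of its underside. It rides on with the table
- brown_mount: brown resin sample, 32 mm in diameter, 16 mm high, on the bench; a bystander
- green_mount: green resin sample, 25 mm in diameter, 20 mm high, on the bench; a bystander
There are look-alikes about, which are no part of the job. What is meant by the red_mount is not blue or yellow, and is the smaller of those in its own colour.

How it is judged:
By the outcome, as a careful person would: the job done as asked, in the order asked, and still so for the second after the job is handed in, with the robot touching nothing.
It also fails if it takes over 72 s, if anything falls off the work surface, if the arm or the gripper's body presses on something with over 40 N, if the wrist force passes 120 N, or if a joint passes its speed limit or range.

## Working session

There is one attempt and no reset: what is moved stays moved. The work goes in short steps, Python scripts to look and compute and a tool call to move; the robot and the scene stay as the last step left them, time stands still between calls to the robot, and variables do not carry over. Pictures are saved under pics/ and viewed, at most 10 in all, crops included, and the job is handed in when it is done.

Besides the shell and the picture viewer there is one more tool, called as name([rows], argument=value, ...), one row to a line, values as JSON. servo_tool: Moves the arm, as the interface text tells. Its arguments: {"type":"object","properties":{"deltas":{"type":"array","items":{"type":"array"}},"grip":{"type":"number"}},"required":["deltas"]}

```bash
ls; mkdir -p pics; cat > h.py <<'E'
import numpy as np, cv2
from workcell import ctrl, get_image, close_job, finder
from scipy.spatial.transform import Rotation as R
def world(im,uv,d=None,z=None):
    K=im["K"];P=im["pose"];u,v=uv
    r=np.array([(u-K[0,2])/K[0,0],(v-K[1,2])/K[1,1],1.])
    if z is not None:
        w=P[:3,:3]@r; s=(z-P[2,3])/w[2]; return P[:3,3]+s*w
    return P[:3,:3]@(r*d)+P[:3,3]
def cloud(im):
    K=im["K"];P=im["pose"];D=im["depth"];v,u=np.mgrid[:420,:560]
    p=np.stack([(u-K[0,2])/K[0,0]*D,(v-K[1,2])/K[1,1]*D,D],-1)
    return p@P[:3,:3].T+P[:3,3]
E
python3 - <<'E'
from h import *
np.set_printoptions(precision=3,suppress=True)
o=ctrl.get_obs();print({k:o[k] for k in("t","ee_pos","orientation","ft_force","width","grasp_force")},ctrl.grip_point_offset)
print(R.from_rotvec(o["orientation"]).as_matrix())
for n in("top","scene"):
    im=get_image(n);cv2.imwrite(f"pics/{n}0.png",im["frame"]);np.save(f"{n}0.npy",im,allow_pickle=True)
    print(n,im["pose"][:3,3],im["K"][0,0])
    C=cloud(im)
    for q in("red_mount","changer","handwheel","plunger","turntable"):
        for f in finder.silhouettes(q,im)[:3]:
            m=f["mask"]&(im["depth"]>0);p=C[m]
            print(q,round(f["score"],2),np.array(f["rect"])*[560,420,560,420],np.median(p,0) if len(p) else None, np.ptp(p[:,:2],axis=0) if len(p) else None)
E
```

```text
pics
{'t': 0.0, 'ee_pos': array([ 225.125, -582.433,  221.884]), 'orientation': array([-3.087, -0.576,  0.   ]), 'ft_force': array([-0.832,  1.111, -0.996]), 'width': 87.91675774980114, 'grasp_force': 0.0} 18.700000000000003
[[ 0.933  0.36  -0.001]
 [ 0.36  -0.933  0.001]
 [ 0.    -0.002 -1.   ]]
top [459.543 -90.871 915.446] 384.6979525351381
red_mount 0.69 [326.424 173.88   14.504  18.606] [ 588.547 -200.943   21.283] [46.429 41.781]
red_mount 0.63 [377.776 214.788  10.472  13.818] [ 492.015 -320.587   14.171] [26.188 29.666]
red_mount 0.6 [317.856 238.182  11.928  13.608] [ 435.529 -179.766   14.683] [25.857 28.386]
changer 0.69 [215.376 192.654 159.6    82.908] [536.147  87.901  36.337] [189.812 373.859]
handwheel 0.8 [251.888 185.346  62.608  55.902] [568.934 -41.642  61.268] [139.708 128.777]
plunger 0.39 [257.544 205.968   8.904  12.096] [514.934 -44.674 105.054] [26.752 21.15 ]
turntable 0.61 [192.472 195.888  54.096  57.792] [541.048  98.798  61.176] [121.351 119.708]
scene [ 245.144 -561.37   727.181] 422.586069249397
red_mount 0.8 [268.072 263.844  20.328  17.682] [ 435.362 -185.381   14.865] [34.475 29.939]
red_mount 0.65 [342.776 239.148  21.616  24.318] [ 588.43  -209.807   21.992] [57.051 42.255]
red_mount 0.64 [309.344 264.558  19.88   22.512] [ 501.021 -225.131   19.784] [38.787 51.757]
changer 0.69 [271.432 159.516 134.288 138.012] [528.4    61.42   36.186] [187.432 411.635]
handwheel 0.92 [291.76  176.316  53.312  46.41 ] [563.075 -50.351  62.716] [147.095 155.779]
plunger 0.5 [274.512 173.88   12.208  21.21 ] [514.615 -52.742 100.918] [19.54  19.783]
turntable 0.8 [251.328 138.264  56.616  42.714] [538.025  89.931  61.741] [159.909 140.505]
```

```bash
python3 - <<'E'
import cv2
a=cv2.imread("pics/top0.png")[110:290,110:410];b=cv2.imread("pics/scene0.png")[80:290,180:400]
cv2.imwrite("pics/a.png",cv2.resize(a,None,fx=2.6,fy=2.6,interpolation=cv2.INTER_CUBIC))
cv2.imwrite("pics/b.png",cv2.resize(b,None,fx=2.8,fy=2.8,interpolation=cv2.INTER_CUBIC))
E
```

```text
(no output)
```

View pics/a.png

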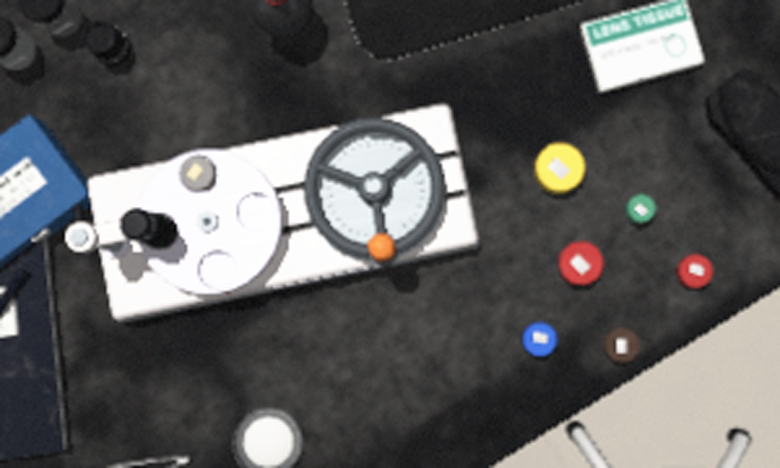

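View pics/b.png

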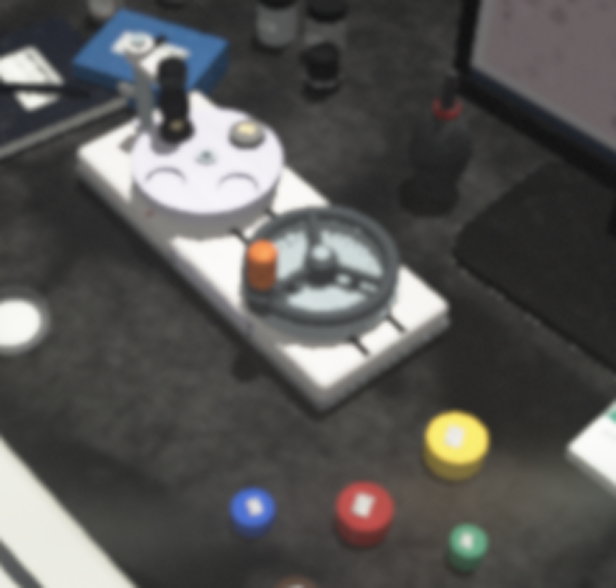

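Top crop: the small red disc is at crop (696,271), i.e. pixel (377,214); the big red one, yellow and blue are look-alikes. The front pocket (crop 216,270) and the right pocket are empty. The orange knob is at crop (381,247) in front of the wheel hub (373,186). Scene crop agrees.

```bash
python3 - <<'E'
from h import *
np.set_printoptions(precision=2,suppress=True)
for n in("top","scene"):
    im=np.load(f"{n}0.npy",allow_pickle=True).item();C=cloud(im);B=im["frame"];hsv=cv2.cvtColor(B,cv2.COLOR_BGR2HSV).astype(int)
    red=((hsv[...,0]<6)|(hsv[...,0]>172))&(hsv[...,1]>130)&(hsv[...,2]>70)
    nl,l,s,c=cv2.connectedComponentsWithStats(red.astype(np.uint8))
    for i in range(1,nl):
        if s[i,4]>40: print(n,"red",s[i],world(im,c[i],z=14))
    org=(hsv[...,0]>6)&(hsv[...,0]<16)&(hsv[...,1]>170)&(hsv[...,2]>150)
    p=C[org&(C[...,2]>104)&(C[...,2]<115)]; print("knobtop",len(p),p.mean(0),(p.min(0)+p.max(0))/2)
    near=lambda c,r:np.hypot(C[...,0]-c[0],C[...,1]-c[1])<r
    # bed top
    m=(abs(C[...,2]-36)<4)&(hsv[...,1]<60)&(hsv[...,2]>120)&near((545,40),240)
    m=cv2.morphologyEx(m.astype(np.uint8),cv2.MORPH_OPEN,np.ones((3,3)))
    print("bed",cv2.minAreaRect(C[m>0][:,:2].astype(np.float32)))
    m=(abs(C[...,2]-63)<4)&near((541,98),66)&(hsv[...,2]>120)
    print("table",cv2.minEnclosingCircle(C[m][:,:2].astype(np.float32)),m.sum())
    m=(abs(C[...,2]-63)<4)&near((570,-42),75)&(hsv[...,2]<120)
    print("wheel",cv2.minEnclosingCircle(C[m][:,:2].astype(np.float32)),m.sum())
E
```

```text
top red [325 203  17  17 196] [ 502.46 -220.06   14.  ]
top red [370 208  14  13 118] [ 491.93 -322.31   14.  ]
knobtop 43 [514.44 -45.08 106.73] [514.88 -44.75 107.1 ]
bed ((554.77001953125, 46.7979736328125), (127.30364227294922, 326.89697265625), 10.477274894714355)
table ((543.7532348632812, 105.5611572265625), 61.85671615600586) 1619
wheel ((570.1517944335938, -36.80596923828125), 60.63786697387695) 794
scene red [301 253  19  21 216] [ 505.49 -222.79   14.  ]
scene red [327 300  17  19 202] [ 493.45 -326.75   14.  ]<stdin>:10: RuntimeWarning: Mean of empty slice.
  ret = um.true_divide(
Traceback (most recent call last):
ValueError: zero-size array to reduction operation minimum which has no identity
```

servo_tool([
  [[38, -16, 10], [0, 0, 0]],
  [[76, -32, 20], [0, 0, 0]],
  [[114, -49, 30], [0, 0, 0]],
  [[152, -65, 40], [0, 0, 0]],
  [[190, -81, 50], [0, 0, 0]],
], grip=-0.1)

```text
t: 1.02
ee_pos: [371.4, -440.4, 173.5]
orientation: [3.088, 0.575, 0.0]
ft_force: [0.3, -1.1, -0.7]
width: 58.0
grasp_force: 0.0
```

servo_tool([
  [[38, -16, 10], [0, 0, 0]],
  [[76, -32, 20], [0, 0, 0]],
  [[114, -49, 30], [0, 0, 0]],
  [[152, -65, 40], [0, 0, 0]],
  [[153, -66, 40], [0, 0, 0]],
])

```text
t: 1.43
ee_pos: [492.5, -320.6, 132.2]
orientation: [-3.085, -0.582, -0.0]
ft_force: [-0.1, 0.1, -0.4]
width: 48.4
grasp_force: 0.0
```

```bash
python3 - <<'E'
from h import *
np.set_printoptions(precision=2,suppress=True)
o=ctrl.get_obs();print({k:o[k] for k in("t","ee_pos","orientation","ft_force","width","qpos")})
im=get_image("wrist");np.save("w1.npy",im,allow_pickle=True);cv2.imwrite("pics/w1.png",im["frame"]);print(im["pose"])
B=im["frame"];hsv=cv2.cvtColor(B,cv2.COLOR_BGR2HSV).astype(int)
red=((hsv[...,0]<6)|(hsv[...,0]>172))&(hsv[...,1]>130)&(hsv[...,2]>60)
nl,l,s,c=cv2.connectedComponentsWithStats(red.astype(np.uint8))
C=cloud(im)
for i in range(1,nl):
    if s[i,4]>100: p=C[(l==i)&(C[...,2]>12)];print("red",s[i],world(im,c[i],z=15),p.mean(0) if len(p) else 0,(p.min(0)+p.max(0))/2,np.ptp(p,axis=0))
E
```

```text
{'t': 1.4333, 'ee_pos': array([ 492.49, -320.59,  132.23]), 'orientation': array([-3.09, -0.58, -0.  ]), 'ft_force': array([-0.09,  0.1 , -0.38]), 'width': 48.37947341591628, 'qpos': array([-0.6 ,  0.49,  1.77,  0.  ,  0.88,  0.6 ])}
[[   0.36   -0.89   -0.26  563.56]
 [  -0.93   -0.35   -0.1  -293.28]
 [  -0.      0.28   -0.96  293.39]
 [   0.      0.      0.      1.  ]]
red [ 145  128   54   49 1795] [ 504.55 -221.7    15.  ] [ 504.96 -222.7    21.19] [ 523.54 -247.26  152.73] [ 80.03  92.05 281.31]
red [267 187  35  37 835] [ 495.26 -323.84   15.  ] [ 494.47 -324.48   16.19] [ 521.42 -316.31  152.7 ] [ 84.27  46.06 281.37]
```

View pics/w1.png

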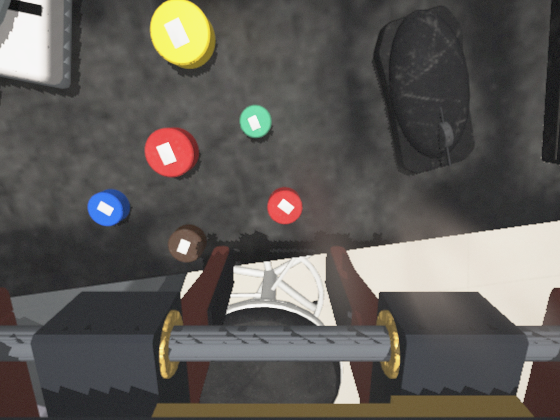

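The wrist view shows the small red disc at (285,206), fingertips at about (222,250) and (338,250), clear of neighbours.

```bash
cat >> h.py <<'E'
def redfit(im,z,box=None):
    B=im["frame"];hsv=cv2.cvtColor(B,cv2.COLOR_BGR2HSV).astype(int)
    red=((hsv[...,0]<6)|(hsv[...,0]>172))&(hsv[...,1]>130)&(hsv[...,2]>60)
    if box: k=np.zeros_like(red);k[box[1]:box[3],box[0]:box[2]]=1;red&=k
    nl,l,s,c=cv2.connectedComponentsWithStats(red.astype(np.uint8));out=[]
    for i in range(1,nl):
        if s[i,4]<100: continue
        h=cv2.findContours((l==i).astype(np.uint8),cv2.RETR_EXTERNAL,cv2.CHAIN_APPROX_NONE)[0][0][:,0]
        # hull of body on world plane z: true top circle touches
        w=np.array([world(im,p,z=z)[:2] for p in cv2.convexHull(h)[:,0]])
        out.append((s[i],w,[np.round(B[l==i].mean(0))]))
    return out
def fitc(w,r=None):
    from scipy.optimize import least_squares
    f=lambda q:np.hypot(w[:,0]-q[0],w[:,1]-q[1])-(q[2] if r is None else r)
    return least_squares(f,[*w.mean(0),15][:3 if r is None else 2],loss="soft_l1",f_scale=.5).x
def tool(dxyz):
    o=ctrl.get_obs();return R.from_rotvec(o["orientation"]).as_matrix().T@np.array(dxyz)
E
python3 - <<'E'
from h import *
np.set_printoptions(precision=2,suppress=True)
o=ctrl.get_obs();print(o["ee_pos"])
im=np.load("w1.npy",allow_pickle=True).item()
for s,w,_ in redfit(im,16):
    far=w[(w-w.mean(0))@[0.93,0.36]>-4]   # far edge side = top rim
    print(s,fitc(w),fitc(far),fitc(far,15.))
im=get_image("top")
for s,w,_ in redfit(im,16): print("top",s,fitc(w))
# hub & table in wrist frame? project tcp
im=np.load("w1.npy",allow_pickle=True).item()
P=np.linalg.inv(im["pose"])@np.r_[o["ee_pos"],1];q=im["K"]@P[:3];print("tcp px",q[:2]/q[2])
E
```

```text
[ 491.33 -321.82  132.65]
[ 145  128   54   49 1795] [ 504.04 -221.47   21.22] [ 502.71 -222.37   21.99] [ 510.63 -221.57]
[267 187  35  37 835] [ 495.53 -324.23   15.5 ] [ 496.76 -323.31   14.41] [ 496.27 -323.8 ]
top [325 203  17  17 197] [ 502.11 -219.54   20.06]
tcp px [280.3  269.43]
```

servo_tool([
  [[0.5, 0.6, 28], [0, 0, 0]],
  [[1, 1.2, 56], [0, 0, 0]],
  [[1.5, 1.9, 84], [0, 0, 0]],
  [[1.5, 1.9, 92], [0, 0, 0]],
  [[1.5, 1.9, 92], [0, 0, 0]],
])

```text
t: 1.95
ee_pos: [489.2, -326.5, 40.0]
orientation: [-3.086, -0.573, 0.005]
ft_force: [-0.9, 1.2, 0.0]
width: 48.3
grasp_force: 0.0
```

```bash
python3 - <<'E'
from h import *
np.set_printoptions(precision=2,suppress=True)
o=ctrl.get_obs();print({k:o[k] for k in("t","ee_pos","width")})
im=get_image("wrist");np.save("w2.npy",im,allow_pickle=True);cv2.imwrite("pics/w2.png",im["frame"])
for s,w,_ in redfit(im,16):
    far=w[(w-w.mean(0))@[0.93,0.36]>-4]
    print(s,fitc(w),fitc(far),fitc(far,15.))
E
```

```text
{'t': 1.95, 'ee_pos': array([ 489.21, -326.54,   39.97]), 'width': 48.29447127662332}
[  69  124   86   74 4296] [ 504.33 -222.26   22.14] [ 501.49 -224.01   24.23] [ 510.86 -219.01]
[ 255  209   50   54 1819] [ 496.44 -324.18   16.06] [ 498.9  -323.02   13.89] [ 497.77 -323.63]
```

View pics/w2.png

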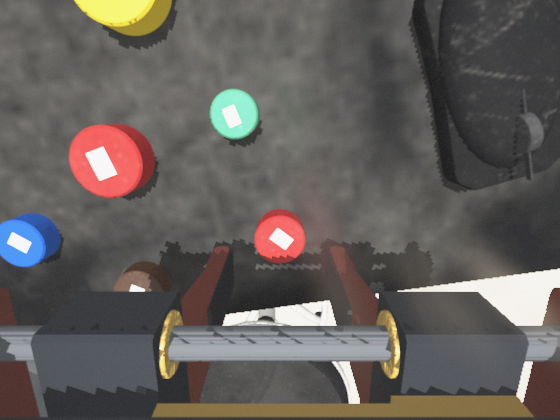

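servo_tool([
  [[0, 0, 0], [0, 0, 0]],
  [[0, 0, 0], [0, 0, 0]],
])

```text
t: 2.17
ee_pos: [492.2, -327.4, 43.5]
orientation: [3.086, 0.575, 0.003]
ft_force: [0.2, 0.0, -0.2]
width: 48.5
grasp_force: 0.0
```

```bash
python3 - <<'E'
from h import *
np.set_printoptions(precision=2,suppress=True)
o=ctrl.get_obs();print({k:o[k] for k in("t","ee_pos","width")})
im=get_image("wrist")
for s,w,_ in redfit(im,16):print(s,fitc(w))
im=get_image("wrist")
for s,w,_ in redfit(im,16):print(s,fitc(w))
print({k:ctrl.get_obs()[k] for k in("t","ee_pos")})
E
```

```text
{'t': 2.1667, 'ee_pos': array([ 492.2 , -327.41,   43.49]), 'width': 48.45364483271006}
[  70  129   84   72 4120] [ 504.33 -222.3    22.26]
[ 251  212   50   53 1760] [ 496.34 -324.14   15.96]
[  70  129   84   72 4121] [ 504.37 -222.1    22.13]
[ 252  212   49   53 1755] [ 496.28 -323.95   15.97]
{'t': 2.2667, 'ee_pos': array([ 492.19, -327.04,   43.29])}
```

servo_tool([
  [[4.6, -1.4, 0], [0, 0, 0]],
  [[4.6, -1.4, 9], [0, 0, 0]],
  [[4.6, -1.4, 18], [0, 0, 0]],
  [[4.6, -1.4, 18], [0, 0, 0]],
  [[4.6, -1.4, 18], [0, 0, 0]],
])

```text
t: 2.68
ee_pos: [494.5, -322.6, 22.5]
orientation: [-3.087, -0.576, 0.002]
ft_force: [0.3, -0.1, 0.6]
width: 48.3
grasp_force: 0.0
```

```bash
python3 - <<'E'
from h import *
np.set_printoptions(precision=2,suppress=True)
im=get_image("wrist")
for s,w,_ in redfit(im,16):print(s,fitc(w))
o=ctrl.get_obs();print({k:o[k] for k in("t","ee_pos","width","orientation","ft_force")})
E
```

```text
[  72  138   76   80 1406] [ 505.35 -223.43   21.64]
[257 228  51  26 415] [ 500.26 -322.17   13.36]
[255 257  55  30 787] [ 494.74 -324.47   14.7 ]
{'t': 2.7333, 'ee_pos': array([ 494.81, -322.9 ,   22.93]), 'width': 48.42335565237429, 'orientation': array([-3.09, -0.58,  0.  ]), 'ft_force': array([ 0.9 , -0.45,  0.12])}
```

servo_tool([
  [[0.8, 1.4, 7], [0, 0, 0]],
  [[0.8, 1.4, 14], [0, 0, 0]],
  [[0.8, 1.4, 14], [0, 0, 0]],
  [[0.8, 1.4, 14], [0, 0, 0]],
])

```text
t: 3.07
ee_pos: [496.0, -324.0, 8.9]
orientation: [-3.087, -0.576, 0.001]
ft_force: [-0.7, 0.6, -0.4]
width: 48.3
grasp_force: 0.0
```

servo_tool([
  [[0, 0, 0], [0, 0, 0]],
  [[0, 0, 0], [0, 0, 0]],
  [[0, 0, 0], [0, 0, 0]],
], grip=0.3)

```text
t: 3.32
ee_pos: [496.6, -324.4, 9.9]
orientation: [3.088, 0.576, 0.0]
ft_force: [0.7, -0.0, 0.4]
width: 32.6
grasp_force: 0.0
```

servo_tool([
  [[0, 0, 0], [0, 0, 0]],
  [[0, 0, 0], [0, 0, 0]],
  [[0, 0, 0], [0, 0, 0]],
], grip=0.32)

```text
t: 3.57
ee_pos: [496.5, -324.3, 9.8]
orientation: [3.088, 0.576, 0.0]
ft_force: [0.1, 0.2, 0.8]
width: 30.0
grasp_force: 0.9
```

servo_tool([
  [[0, 0, 0], [0, 0, 0]],
  [[0, 0, 0], [0, 0, 0]],
  [[0, 0, 0], [0, 0, 0]],
], grip=0.335)

```text
t: 3.82
ee_pos: [496.5, -324.3, 9.9]
orientation: [3.088, 0.576, 0.0]
ft_force: [-1.0, 0.8, 3.1]
width: 29.2
grasp_force: 9.9
```

servo_tool([
  [[0, 0, -8], [0, 0, 0]],
  [[0, 0, -25], [0, 0, 0]],
  [[0, 0, -55], [0, 0, 0]],
  [[0, 0, -85], [0, 0, 0]],
  [[0, 0, -115], [0, 0, 0]],
])

```text
t: 4.23
ee_pos: [496.1, -324.1, 126.0]
orientation: [-3.088, -0.576, 0.001]
ft_force: [-0.0, -0.1, -0.1]
width: 29.5
grasp_force: 9.9
```

servo_tool([
  [[0, 0, -25], [0, 0, 0]],
  [[10, -25, -25], [0, 0, 0]],
  [[22, -55, -25], [0, 0, 0]],
  [[34, -85, -25], [0, 0, 0]],
  [[46, -115, -25], [0, 0, 0]],
])

```text
t: 4.65
ee_pos: [497.7, -199.5, 150.4]
orientation: [3.088, 0.574, 0.001]
ft_force: [0.2, 0.5, 0.3]
width: 29.4
grasp_force: 9.9
```

servo_tool([
  [[12, -30, 0], [0, 0, 0]],
  [[24, -60, 0], [0, 0, 0]],
  [[36, -90, 0], [0, 0, 0]],
  [[48, -120, 0], [0, 0, 0]],
  [[60, -150, 0], [0, 0, 0]],
])

```text
t: 5.07
ee_pos: [499.6, -37.5, 150.2]
orientation: [3.088, 0.576, 0.001]
ft_force: [0.6, -0.6, 0.8]
width: 29.8
grasp_force: 9.9
```

servo_tool([
  [[12, -30, 0], [0, 0, 0]],
  [[24, -60, 0], [0, 0, 0]],
  [[36, -90, 0], [0, 0, 0]],
  [[45, -112, 0], [0, 0, 0]],
  [[52, -127, 0], [0, 0, 0]],
])

```text
t: 5.48
ee_pos: [502.3, 100.5, 150.2]
orientation: [-3.088, -0.579, -0.001]
ft_force: [0.5, -0.5, -0.0]
width: 29.3
grasp_force: 9.9
```

servo_tool([
  [[0, 0, 0], [0, 0, 0]],
  [[0, 0, 0], [0, 0, 0]],
  [[0, 0, 0], [0, 0, 0]],
  [[0, 0, 0], [0, 0, 0]],
])

```text
t: 5.82
ee_pos: [502.4, 97.3, 149.8]
orientation: [3.088, 0.574, -0.0]
ft_force: [0.2, -1.4, -0.1]
width: 29.5
grasp_force: 9.9
```

```bash
python3 - <<'E'
from h import *
np.set_printoptions(precision=2,suppress=True)
o=ctrl.get_obs();print({k:o[k] for k in("t","ee_pos","width","orientation","ft_force","grasp_force","qpos")})
im=get_image("wrist");np.save("w3.npy",im,allow_pickle=True);cv2.imwrite("pics/w3.png",im["frame"]);print(im["pose"],im["K"])
E
```

```text
{'t': 5.8167, 'ee_pos': array([502.43,  97.34, 149.76]), 'width': 29.499659435015445, 'orientation': array([ 3.09,  0.57, -0.  ]), 'ft_force': array([ 0.16, -1.43, -0.12]), 'grasp_force': 9.869079887866974, 'qpos': array([ 0.17,  0.36,  1.93, -0.  ,  0.85,  1.37])}
[[  0.36  -0.9   -0.26 573.64]
 [ -0.93  -0.35  -0.1  124.61]
 [ -0.     0.28  -0.96 310.86]
 [  0.     0.     0.     1.  ]] [[337.6    0.   279.14]
 [  0.   337.6  212.13]
 [  0.     0.     1.  ]]
```

View pics/w3.png

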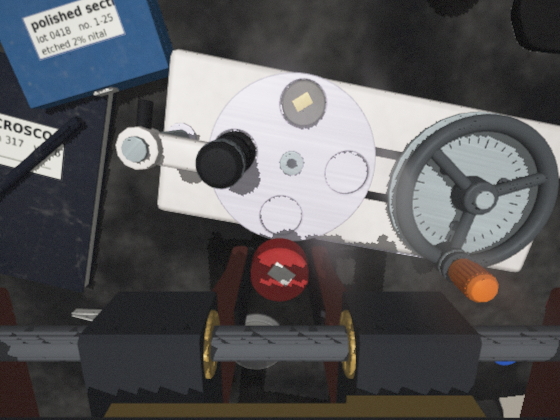

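The picture shows the red disc held squarely at (279,270), the empty front pocket at (281,215), the side pocket at (346,171), the wheel hub at (481,200) and the knob top at (482,288).

```bash
python3 - <<'E'
from h import *
np.set_printoptions(precision=2,suppress=True)
im=np.load("w3.npy",allow_pickle=True).item();C=cloud(im);B=im["frame"];hsv=cv2.cvtColor(B,cv2.COLOR_BGR2HSV).astype(int)
# held disc
top=((hsv[...,0]<6)|(hsv[...,0]>172))&(hsv[...,1]>120)&(abs(C[...,2]-156)<6)&(hsv[...,2]>60)
for s,w,_ in redfit(im,156,(240,230,320,310)):print("disc",s,fitc(w),fitc(w,15.))
# table rim by depth
v,u=np.mgrid[:420,:560]
T=cv2.morphologyEx(((abs(C[...,2]-63)<7)&(np.hypot(C[...,0]-544,C[...,1]-105)<75)).astype(np.uint8),cv2.MORPH_CLOSE,np.ones((5,5)))
h=max(cv2.findContours(T,cv2.RETR_EXTERNAL,cv2.CHAIN_APPROX_NONE)[0],key=len)[:,0]
w=np.array([world(im,p,z=63)[:2] for p in h]);q=fitc(w);print("rim",q,"fixed r",fitc(w,62.))
d=np.hypot(*(w-q[:2]).T);print("z on table",np.median(C[T>0][:,2]))
# pocket: depth profile in world plane
for name,c in(("front",(502.5,98)),("side",(551,65))):
    D=np.hypot(C[...,0]-c[0],C[...,1]-c[1])
    m=(D<14)&(u<360);print(name,"floor z",np.median(C[m][:,2]),C[m][:,2].std(),m.sum())
g=cv2.cvtColor(B,cv2.COLOR_BGR2GRAY)
x0,y0=190,60
crop=cv2.resize(g[60:260,190:400],None,fx=3,fy=3,interpolation=cv2.INTER_CUBIC)
cv2.imwrite("pics/c3.png",cv2.createCLAHE(6,(4,4)).apply(crop))
# bed by wrist
m=(abs(C[...,2]-36)<5)&(hsv[...,1]<60)&(hsv[...,2]>120)&(np.hypot(C[...,0]-545,C[...,1]-40)<240)
m=cv2.morphologyEx(m.astype(np.uint8),cv2.MORPH_OPEN,np.ones((3,3)))
print("bed",cv2.minAreaRect(C[m>0][:,:2].astype(np.float32)))
m=(hsv[...,0]>6)&(hsv[...,0]<18)&(hsv[...,1]>150)&(C[...,2]>105)&(C[...,2]<114)&(u>430);p=C[m];print("knob",len(p),(p.min(0)+p.max(0))/2,p.mean(0),np.ptp(p,axis=0))
print("hubpx",world(im,(484,200),z=71))
E
```

```text
disc [ 251  239   58   62 2471] [502.98  97.58  16.33] [502.27  97.37]
rim [545.32 103.74  60.91] fixed r [545.16 103.42]
z on table 62.10122374345062
front floor z 154.51886010084502 43.56131264649926 3558
side floor z 57.1391232942417 0.9072523480573206 1039
bed ((551.9539794921875, 76.24905395507812), (147.07554626464844, 396.38018798828125), 6.6614298820495605)
knob 574 [516.85 -44.74 107.43] [517.5  -44.14 107.14] [19.4  18.99  4.84]
hubpx [571.26 -36.87  71.  ]
```

View pics/c3.png

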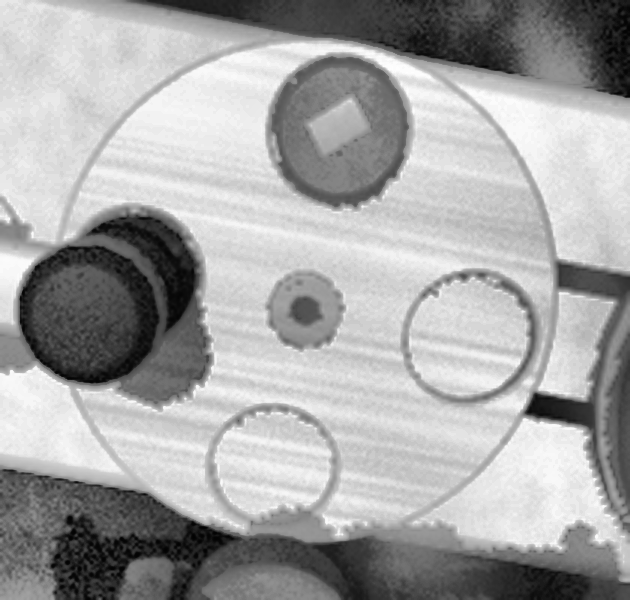

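```bash
python3 - <<'E'
from h import *
np.set_printoptions(precision=2,suppress=True)
im=np.load("w3.npy",allow_pickle=True).item();g=cv2.cvtColor(im["frame"],cv2.COLOR_BGR2GRAY).astype(np.float32)
# rectified world-plane z=63 (camera sees it at 62.1) map at 0.25 mm/px, then radial-edge fit
P=np.linalg.inv(im["pose"]);z=62.1
def val(x,y):
    p=np.stack([x,y,np.full_like(x,z),np.ones_like(x)],-1)@P.T
    q=p[...,:3]@im["K"].T
    return cv2.remap(g,(q[...,0]/q[...,2]).astype(np.float32),(q[...,1]/q[...,2]).astype(np.float32),cv2.INTER_CUBIC)
from scipy.optimize import minimize
a=np.linspace(0,2*np.pi,181)
def ring(c,r,sel):
    aa=a[sel(a)];x=c[0]+np.outer(r,np.cos(aa));y=c[1]+np.outer(r,np.sin(aa));return val(x,y)
def score(c,r0,sel): # dark ring contrast
    v=ring(c,np.array([r0-2.5,r0-.5,r0,r0+.5,r0+2.5]),sel)
    return (v[1:4].mean(0)-.5*(v[0]+v[4])).clip(-60,60).mean()
def best(c,r0,sel,name):
    b=min((score((c[0]+i,c[1]+j),r,sel),i,j,r) for i in np.arange(-5,5.1,.25) for j in np.arange(-5,5.1,.25) for r in r0)
    print(name,c[0]+b[1],c[1]+b[2],b);return np.array([c[0]+b[1],c[1]+b[2]])
print("guess",[world(im,p,z=z)for p in((281.3,216.8),(347.2,171.7),(291.7,162.7))])
allr=lambda a:a>-1
far=lambda a:np.cos(a-.37)>-.45
F=best((502,98),[15.5,16,16.5,17],far,"front");S=best((551,63),[15.5,16,16.5,17],allr,"side")
H=best((544.5,104.5),[61,61.5,62,62.5],lambda a:(np.cos(a-2.5)<.5),"rim")
print("F-S",np.linalg.norm(F-S),"dist H",np.linalg.norm(F-H),np.linalg.norm(S-H))
yaw=np.arctan2(*(H-F)[::-1]);print(np.degrees(yaw),np.degrees(np.arctan2(*(H-S)[::-1]))-90)
E
```

```text
guess [array([503.33,  95.85,  62.1 ]), array([553.52,  62.92,  62.1 ]), array([544.89, 103.77,  62.1 ])]
front 504.0 96.75 (np.float32(-39.98142), np.float64(2.0), np.float64(-1.25), 16)
side 552.75 63.5 (np.float32(-41.69053), np.float64(1.75), np.float64(0.5), 16)
rim 545.0 105.0 (np.float32(-11.990554), np.float64(0.5), np.float64(0.5), 62.5)
F-S 59.00953312813108 dist H 41.82179455738359 42.21744307747687
11.377102173040933 10.577970467567297
```

servo_tool([
  [[1.3, 0.9, 20], [0, 0, 0]],
  [[1.3, 0.9, 40], [0, 0, 0]],
  [[1.3, 0.9, 60], [0, 0, 0]],
  [[1.3, 0.9, 72], [0, 0, 0]],
  [[1.3, 0.9, 72], [0, 0, 0]],
])

```text
t: 6.28
ee_pos: [502.3, 96.7, 75.4]
orientation: [-3.089, -0.574, 0.007]
ft_force: [-0.7, -0.0, -0.7]
width: 29.4
grasp_force: 9.9
```

servo_tool([
  [[0, 0, 0], [0, 0, 0]],
  [[0, 0, 0], [0, 0, 0]],
  [[0, 0, 0], [0, 0, 0]],
])

```text
t: 6.53
ee_pos: [504.9, 97.8, 78.7]
orientation: [3.088, 0.575, 0.003]
ft_force: [0.2, 0.1, -0.9]
width: 29.4
grasp_force: 9.9
```

```bash
python3 - <<'E'
from h import *
np.set_printoptions(precision=2,suppress=True)
o=ctrl.get_obs();print({k:o[k] for k in("t","ee_pos","width","orientation","ft_force","grasp_force")})
im=get_image("wrist");np.save("w4.npy",im,allow_pickle=True)
for s,w,_ in redfit(im,o["ee_pos"][2]+6,(230,220,330,320)):print("disc",s,fitc(w),fitc(w,15.))
E
```

```text
{'t': 6.5333, 'ee_pos': array([504.87,  97.75,  78.68]), 'width': 29.384019111003298, 'orientation': array([3.09, 0.58, 0.  ]), 'ft_force': array([ 0.24,  0.1 , -0.89]), 'grasp_force': 9.86959308385849}
disc [ 251  239   58   62 2423] [505.17  97.96  16.19] [504.84  97.86]
```

servo_tool([
  [[-1.3, 0.5, 2], [0, 0, 0]],
  [[-1.3, 0.5, 4], [0, 0, 0]],
  [[-1.3, 0.5, 5], [0, 0, 0]],
  [[-1.3, 0.5, 5], [0, 0, 0]],
  [[-1.3, 0.5, 5], [0, 0, 0]],
])

```text
t: 7.0
ee_pos: [503.1, 97.0, 72.7]
orientation: [3.088, 0.576, 0.0]
ft_force: [0.9, -0.1, 0.6]
width: 29.4
grasp_force: 9.9
```

servo_tool([
  [[0, 0, 1], [0, 0, 0]],
  [[0, 0, 2], [0, 0, 0]],
  [[0, 0, 2.5], [0, 0, 0]],
  [[0, 0, 2.5], [0, 0, 0]],
])

```text
t: 7.33
ee_pos: [504.2, 97.2, 70.6]
orientation: [3.088, 0.576, 0.004]
ft_force: [2.5, -0.2, 6.1]
width: 29.5
grasp_force: 10.4
```

servo_tool([
  [[0.6, -0.1, 0], [0, 0, 0]],
  [[0.6, -0.1, 0], [0, 0, 0]],
  [[0.6, -0.1, 0.5], [0, 0, 0]],
  [[0.6, -0.1, 0.5], [0, 0, 0]],
])

```text
t: 7.67
ee_pos: [504.4, 97.4, 70.0]
orientation: [3.088, 0.576, 0.003]
ft_force: [2.5, -1.0, 4.8]
width: 29.3
grasp_force: 10.6
```

```bash
python3 - <<'E'
from h import *
np.set_printoptions(precision=2,suppress=True)
o=ctrl.get_obs();print({k:o[k] for k in("t","ee_pos","width","orientation","ft_force","moment","grasp_force")})
im=get_image("wrist");np.save("w5.npy",im,allow_pickle=True)
for s,w,_ in redfit(im,o["ee_pos"][2]+6,(230,220,330,320)):print("disc",s,fitc(w),fitc(w,15.))
o=ctrl.get_obs();print({k:o[k] for k in("t","ee_pos","ft_force","moment")})
E
```

```text
{'t': 7.6667, 'ee_pos': array([504.38,  97.36,  69.97]), 'width': 29.264049668767182, 'orientation': array([3.09, 0.58, 0.  ]), 'ft_force': array([ 2.54, -1.04,  4.82]), 'moment': array([-0.11, -0.38,  0.  ]), 'grasp_force': 10.635150521993637}
disc [ 251  241   57   62 2358] [503.9   97.21  16.02] [503.72  97.1 ]
{'t': 7.7167, 'ee_pos': array([504.41,  97.35,  70.  ]), 'ft_force': array([ 2.32, -1.98,  5.31]), 'moment': array([-0.17, -0.41,  0.02])}
```

servo_tool([
  [[0.5, 0.7, 0], [0, 0, 0]],
  [[0.5, 0.7, 0], [0, 0, 0]],
  [[0.5, 0.7, 0.7], [0, 0, 0]],
  [[0.5, 0.7, 0.7], [0, 0, 0]],
  [[0.5, 0.7, 0.7], [0, 0, 0]],
])

```text
t: 8.13
ee_pos: [504.7, 97.2, 69.2]
orientation: [-3.088, -0.576, -0.001]
ft_force: [0.7, 1.4, 5.3]
width: 29.7
grasp_force: 10.9
```

servo_tool([
  [[0, 0, 0.5], [0, 0, 0]],
  [[0, 0, 0.8], [0, 0, 0]],
  [[0, 0, 0.8], [0, 0, 0]],
  [[0, 0, 0.8], [0, 0, 0]],
])

```text
t: 8.47
ee_pos: [504.8, 97.2, 68.8]
orientation: [-3.088, -0.576, -0.002]
ft_force: [1.7, 1.6, 9.2]
width: 29.5
grasp_force: 11.1
```

```bash
python3 - <<'E'
from h import *
np.set_printoptions(precision=2,suppress=True)
im=get_image("wrist");np.save("w6.npy",im,allow_pickle=True)
o=ctrl.get_obs();print({k:o[k] for k in("t","ee_pos","ft_force","moment","orientation")})
for s,w,_ in redfit(im,74,(230,220,330,320)):print("disc",s,fitc(w),fitc(w,15.))
C=cloud(im);cv2.imwrite("pics/c6.png",cv2.resize(im["frame"][130:330,170:390],None,fx=3,fy=3))
D=np.hypot(C[...,0]-504,C[...,1]-97);m=(D<10)&(C[...,2]<100);print("disc top z",np.median(C[m][:,2]),"table",np.median(C[(np.hypot(C[...,0]-545,C[...,1]-105)<20)&(C[...,2]<90)][:,2]))
p=C[m];A=np.c_[p[:,:2]-p[:,:2].mean(0),np.ones(len(p))];print("slope",np.linalg.lstsq(A,p[:,2],rcond=None)[0])
E
```

```text
{'t': 8.5167, 'ee_pos': array([504.83,  97.17,  68.8 ]), 'ft_force': array([ 0.03,  1.9 , 10.37]), 'moment': array([ 0.29,  0.02, -0.02]), 'orientation': array([-3.09, -0.58, -0.  ])}
disc [ 250  241   58   62 2333] [503.86  96.72  16.01] [504.16  97.07]
disc top z 75.4896598906798 table 62.34085663188958
slope [-0.19 -0.06 75.37]
```

View pics/c6.png

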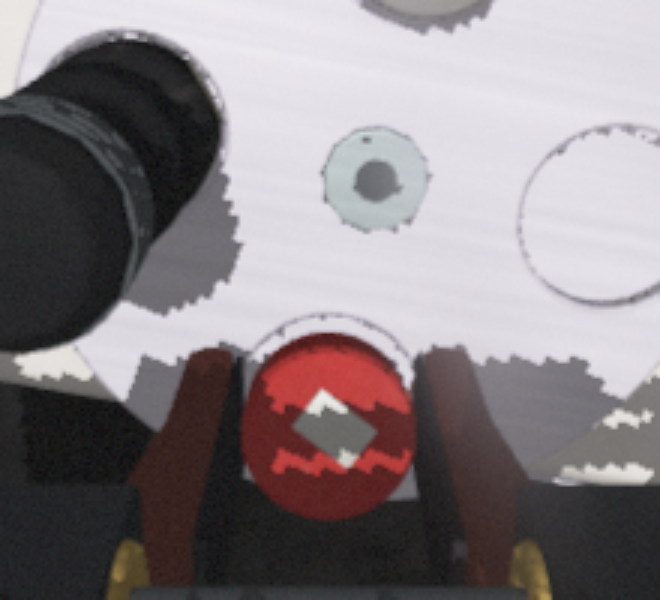

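The picture shows the disc partly in the pocket, pitched with the near side up; its top is about 2 mm too high.

```bash
python3 - <<'E'
from h import *
np.set_printoptions(precision=3,suppress=True)
for n in("w3","w4","w5","w6"):
    im=np.load(n+".npy",allow_pickle=True).item();C=cloud(im);hsv=cv2.cvtColor(im["frame"],cv2.COLOR_BGR2HSV).astype(int)
    for s,w,_ in redfit(im,74,(230,220,330,320)):
        m=np.zeros((420,560),bool);x,y,a,b=s[:4];v,u=np.mgrid[:420,:560]
        m=((u-x-a/2)/(a/2-8))**2+((v-y-b/2+3)/(b/2-10))**2<1
        p=C[m];A=np.c_[p[:,:2]-p[:,:2].mean(0),np.ones(len(p))];k=np.linalg.lstsq(A,p[:,2],rcond=None)[0]
        r=p[:,2]-A@k;print(n,k,"rms",r.std(),"xy",p[:,:2].mean(0),"tool-x slope",k[0]*.933+k[1]*.36)
E
```

```text
w3 [  0.821   0.322 155.782] rms 7.9245318881357685 xy [504.962  97.758] tool-x slope 0.8816663869884098
w4 [ 0.515  0.199 84.374] rms 6.339088826533052 xy [507.244  98.116] tool-x slope 0.551745384685744
w5 [ 0.824  0.327 76.412] rms 8.199196249304809 xy [506.     97.669] tool-x slope 0.8866044536155686
w6 [ 0.72   0.285 75.49 ] rms 7.793520407866752 xy [506.459  97.787] tool-x slope 0.7739130701009628
```

```bash
cat >> h.py <<'E'
def slope(im):
    C=cloud(im);s=max(redfit(im,74,(230,220,330,320)),key=lambda r:r[0][4])[0];x,y,a,b=s[:4];v,u=np.mgrid[:420,:560]
    m=((u-x-a/2)/(a/2-4))**2+((v-y-b/2)/(b/2-4))**2<1
    p=C[m];z0=np.median(p[:,2]);p=p[abs(p[:,2]-z0)<6]
    for _ in range(4):
        A=np.c_[p[:,:2]-p[:,:2].mean(0),np.ones(len(p))];k=np.linalg.lstsq(A,p[:,2],rcond=None)[0];r=abs(p[:,2]-A@k);p=p[r<max(1.5,2*np.median(r))]
    return k,r.std(),len(p),p[:,:2].mean(0),"tool x/y slopes",k[0]*.933+k[1]*.36,k[0]*.36-k[1]*.933
E
python3 - <<'E'
from h import *
np.set_printoptions(precision=3,suppress=True)
for n in("w3","w4","w5","w6"): print(n,*slope(np.load(n+".npy",allow_pickle=True).item()))
E
```

```text
w3 [ -0.01   -0.006 155.084] 0.3303829308339155 1887 [502.201  96.699] tool x/y slopes -0.011888923664959965 0.0023431972906953324
w4 [-0.01  -0.006 84.   ] 0.33109413324995696 1900 [504.664  97.192] tool x/y slopes -0.011330999925811793 0.0016998997585966923
w5 [-0.153 -0.049 75.913] 0.3551515382621577 1997 [504.203  96.96 ] tool x/y slopes -0.16004599296944802 -0.00923945416045363
w6 [-0.193 -0.058 75.187] 0.3609917056705777 2047 [504.773  97.131] tool x/y slopes -0.20118547672991638 -0.015590054684791833
```

servo_tool([
  [[0, 0, -1.2], [0, 0, 0]],
  [[1, 0, -1.2], [0, 0, 0]],
  [[2, 0, -1.2], [0, 0, 0]],
  [[2, 0, -1.2], [0, 0, 0]],
  [[2, 0, -1.2], [0, 0, 0]],
])

```text
t: 8.93
ee_pos: [505.6, 97.5, 69.0]
orientation: [-3.088, -0.576, 0.002]
ft_force: [0.1, -0.3, 1.0]
width: 29.4
grasp_force: 11.0
```

servo_tool([
  [[0, 0, 0.6], [0, 0, 0]],
  [[0, 0, 1.2], [0, 0, 0]],
  [[0, 0, 1.2], [0, 0, 0]],
  [[0, 0, 1.2], [0, 0, 0]],
])

```text
t: 9.27
ee_pos: [505.9, 97.4, 68.4]
orientation: [3.088, 0.576, -0.001]
ft_force: [-1.7, -0.7, 7.6]
width: 29.1
grasp_force: 11.1
```

```bash
python3 - <<'E'
from h import *
np.set_printoptions(precision=3,suppress=True)
print(*slope(get_image("wrist")))
o=ctrl.get_obs();print({k:o[k] for k in("t","ee_pos","ft_force","moment","grasp_force")})
E
```

```text
[-0.166 -0.043 74.829] 0.3527770930104225 2088 [505.928  97.148] tool x/y slopes -0.1701018168389788 -0.01986152088223867
{'t': 9.3167, 'ee_pos': array([505.861,  97.465,  68.415]), 'ft_force': array([-1.313, -0.995,  6.826]), 'moment': array([-0.071,  0.388,  0.031]), 'grasp_force': 11.076533049345016}
```

servo_tool([
  [[0, 0, -0.8], [0, 0, 0]],
  [[0.6, 0, -0.8], [0, 0, 0]],
  [[1.2, 0, -0.8], [0, 0, 0]],
  [[1.2, 0, 0], [0, 0, 0]],
  [[1.2, 0, 0.4], [0, 0, 0]],
])

```text
t: 9.73
ee_pos: [506.6, 97.8, 67.6]
orientation: [3.088, 0.576, -0.002]
ft_force: [-2.8, -0.8, 6.0]
width: 29.4
grasp_force: 11.1
```

servo_tool([
  [[0, 0, 0.2], [0, 0, 0]],
  [[0, 0, 0.4], [0, 0, 0]],
  [[0, 0, 0.4], [0, 0, 0]],
])

```text
t: 9.98
ee_pos: [506.6, 97.8, 67.3]
orientation: [3.088, 0.576, -0.002]
ft_force: [-1.7, -0.7, 6.0]
width: 29.5
grasp_force: 11.2
```

```bash
python3 - <<'E'
from h import *
np.set_printoptions(precision=3,suppress=True)
print(*slope(get_image("wrist")))
o=ctrl.get_obs();print({k:o[k] for k in("t","ee_pos","ft_force","moment","grasp_force")})
E
```

```text
[-0.096 -0.021 74.044] 0.34427230321143587 2036 [506.477  97.505] tool x/y slopes -0.09750511441047512 -0.014724408842103125
{'t': 10.0333, 'ee_pos': array([506.592,  97.84 ,  67.356]), 'ft_force': array([-2.739, -0.602,  5.511]), 'moment': array([-0.179,  0.454, -0.021]), 'grasp_force': 11.178430169820786}
```

servo_tool([
  [[0, 0, 0.3], [0, 0, 0]],
  [[0, 0, 0.6], [0, 0, 0]],
  [[0, 0, 0.9], [0, 0, 0]],
  [[0, 0, 0.9], [0, 0, 0]],
])

```text
t: 10.37
ee_pos: [506.4, 97.8, 66.4]
orientation: [-3.088, -0.576, 0.003]
ft_force: [-4.0, -0.7, 5.4]
width: 29.4
grasp_force: 11.4
```

```bash
python3 - <<'E'
from h import *
np.set_printoptions(precision=3,suppress=True)
print(*slope(get_image("wrist")))
o=ctrl.get_obs();print({k:o[k] for k in("t","ee_pos","ft_force","moment","grasp_force")})
E
```

```text
[-0.061 -0.015 73.612] 0.34581059922931673 2035 [505.998  97.306] tool x/y slopes -0.06229566769053053 -0.00786650655307738
{'t': 10.4167, 'ee_pos': array([506.448,  97.849,  66.436]), 'ft_force': array([-3.088, -0.866,  6.049]), 'moment': array([-0.145,  0.531,  0.03 ]), 'grasp_force': 11.435730457305908}
```

servo_tool([
  [[-0.6, 0, 0.2], [0, 0, 0]],
  [[-1, 0, 0.5], [0, 0, 0]],
  [[-1.2, 0, 0.9], [0, 0, 0]],
  [[-1.2, 0, 0.9], [0, 0, 0]],
])

```text
t: 10.75
ee_pos: [506.1, 97.7, 65.6]
orientation: [-3.088, -0.576, 0.0]
ft_force: [-1.7, 1.8, 4.2]
width: 29.9
grasp_force: 11.6
```

```bash
python3 - <<'E'
from h import *
np.set_printoptions(precision=3,suppress=True)
print(*slope(get_image("wrist")))
o=ctrl.get_obs();print({k:o[k] for k in("t","ee_pos","ft_force","moment","grasp_force")})
E
```

```text
[-0.017 -0.004 73.186] 0.3390526621149039 1956 [505.396  97.147] tool x/y slopes -0.01768524635488529 -0.0025692101378228826
{'t': 10.8, 'ee_pos': array([506.043,  97.713,  65.588]), 'ft_force': array([-2.664,  0.888,  5.311]), 'moment': array([ 0.242,  0.355, -0.023]), 'grasp_force': 11.618371456861496}
```

servo_tool([
  [[0, 0, -0.6], [0, 0, 0]],
  [[0, 0, -0.6], [0, 0, 0]],
], grip=0.3)

```text
t: 10.97
ee_pos: [506.3, 97.5, 66.0]
orientation: [3.088, 0.576, 0.0]
ft_force: [-1.0, 0.4, 0.1]
width: 31.0
grasp_force: 0.0
```

servo_tool([
  [[0, 0, 0], [0, 0, 0]],
  [[0, 0, 0], [0, 0, 0]],
  [[0, 0, 0], [0, 0, 0]],
  [[0, 0, 0], [0, 0, 0]],
], grip=0.1)

```text
t: 11.3
ee_pos: [506.1, 97.5, 66.1]
orientation: [3.088, 0.576, -0.0]
ft_force: [-0.0, -0.5, -0.1]
width: 39.2
grasp_force: 0.0
```

servo_tool([
  [[0, 0, -5], [0, 0, 0]],
  [[0, 0, -15], [0, 0, 0]],
  [[0, 0, -35], [0, 0, 0]],
  [[0, 0, -60], [0, 0, 0]],
  [[0, 0, -85], [0, 0, 0]],
])

```text
t: 11.72
ee_pos: [505.8, 97.5, 152.6]
orientation: [-3.088, -0.576, 0.001]
ft_force: [0.3, 0.2, 0.0]
width: 39.6
grasp_force: 0.0
```

servo_tool([
  [[6, -16, 0], [0, 0, 0]],
  [[6, 14, 0], [0, 0, 0]],
  [[6, 44, 0], [0, 0, 0]],
  [[0, 60, 0], [0, 0, 0]],
  [[0, 60, 0], [0, 0, 0]],
])

```text
t: 12.13
ee_pos: [528.4, 39.4, 152.2]
orientation: [3.088, 0.573, 0.002]
ft_force: [-0.2, 0.1, 0.2]
width: 39.3
grasp_force: 0.0
```

servo_tool([
  [[0, 0, 0], [0, 0, 0]],
  [[0, 0, 0], [0, 0, 0]],
  [[0, 0, 0], [0, 0, 0]],
])

```text
t: 12.38
ee_pos: [527.6, 42.3, 151.4]
orientation: [-3.088, -0.577, -0.0]
ft_force: [1.0, -0.1, -0.8]
width: 39.3
grasp_force: 0.0
```

```bash
python3 - <<'E'
from h import *
np.set_printoptions(precision=2,suppress=True)
o=ctrl.get_obs();print({k:o[k] for k in("t","ee_pos","width","orientation","ft_force")})
im=get_image("wrist");np.save("w7.npy",im,allow_pickle=True);cv2.imwrite("pics/w7.png",im["frame"])
t=get_image("top");C=cloud(t)
for s,w,_ in redfit(t,74):
    print("top red",s,fitc(w))
for s,w,_ in redfit(im,73.1):
    print("wrist red",s,fitc(w))
C=cloud(im);hsv=cv2.cvtColor(im["frame"],cv2.COLOR_BGR2HSV).astype(int)
m=(hsv[...,0]>6)&(hsv[...,0]<18)&(hsv[...,1]>150)&(C[...,2]>105)&(C[...,2]<114);p=C[m];print("knob",len(p),(p.min(0)+p.max(0))/2,p.mean(0),np.ptp(p,axis=0))
E
```

```text
{'t': 12.3833, 'ee_pos': array([527.58,  42.34, 151.42]), 'width': 39.29830455199631, 'orientation': array([-3.09, -0.58, -0.  ]), 'ft_force': array([ 0.96, -0.06, -0.76])}
top red [325 203  17  17 196] [ 499.37 -211.24   18.77]
wrist red [ 181  202   40   42 1103] [505.55  95.8   15.75]
wrist red [ 487  291   50   35 1061] [ 523.6  -160.2    19.57]
knob 199 [521.19 -43.35 107.17] [522.2  -42.48 106.79] [12.59 15.26  4.31]
```

View pics/w7.png

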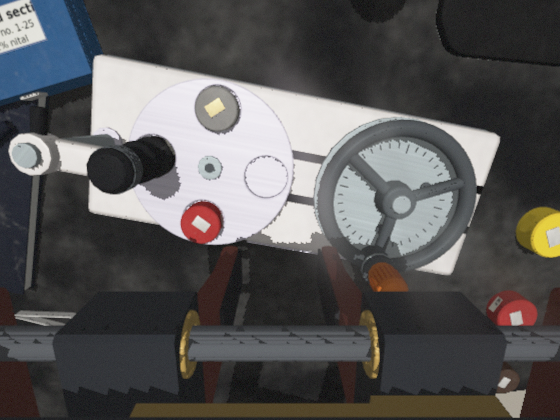

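Red stands in the front pocket at (201,222); the wheel hub is at (401,206), with the knob partly hidden behind the gripper at (385,280).

```bash
python3 - <<'E'
from h import *
np.set_printoptions(precision=2,suppress=True)
from scipy.spatial import ConvexHull
im=np.load("w7.npy",allow_pickle=True).item();C=cloud(im);hsv=cv2.cvtColor(im["frame"],cv2.COLOR_BGR2HSV).astype(int)
for n in("w3","w7"):
    im=np.load(n+".npy",allow_pickle=True).item();C=cloud(im);hsv=cv2.cvtColor(im["frame"],cv2.COLOR_BGR2HSV).astype(int)
    v,u=np.mgrid[:420,:560]
    D=np.hypot(C[...,0]-571,C[...,1]+37)
    m=(D<72)&(C[...,2]>52)&(C[...,2]<69)&(hsv[...,2]<140)
    m=cv2.morphologyEx(m.astype(np.uint8),cv2.MORPH_OPEN,np.ones((3,3)))>0
    g=m&(D>35)
    # top face only: per-angle outer boundary on far half via plane z=63
    px=np.argwhere(g)[:,::-1];w=np.array([world(im,p,z=60)[:2] for p in px])
    c=np.array([571,-37.])
    for _ in range(4):
        th=np.arctan2(*(w-c).T[::-1]);r=np.hypot(*(w-c).T);b=((th+np.pi)/(2*np.pi)*120).astype(int)
        e=np.array([w[b==k][r[b==k].argmax()] for k in range(120) if (b==k).sum()>3])
        q=fitc(e);c=q[:2]
    i=np.array([w[b==k][r[b==k].argmin()] for k in range(120) if (b==k).sum()>3])
    print(n,"rim outer",q,len(e))
    # hub
    k=(D<14)&(abs(C[...,2]-70)<3.5);p=C[k];print("hub",len(p),p.mean(0),(p.min(0)+p.max(0))/2,np.ptp(p,axis=0))
    m=(hsv[...,0]>6)&(hsv[...,0]<18)&(hsv[...,1]>150)&(C[...,2]>70)&(C[...,2]<105);p=C[m];print("knob side",len(p),p.min(0),p.max(0))
im=np.load("w3.npy",allow_pickle=True).item();hsv=cv2.cvtColor(im["frame"],cv2.COLOR_BGR2HSV).astype(int);C=cloud(im)
m=((hsv[...,0]>5)&(hsv[...,0]<18)&(hsv[...,1]>150)&(C[...,2]>106)).astype(np.uint8)
h=max(cv2.findContours(m,cv2.RETR_EXTERNAL,cv2.CHAIN_APPROX_NONE)[0],key=len)[:,0]
w=np.array([world(im,p,z=108)[:2] for p in h]);print("knob top contour",fitc(w),fitc(w,11.))
E
```

```text
w3 rim outer [571.28 -37.18  60.87] 116
hub 406 [571.53 -37.14  69.03] [571.16 -37.64  69.37] [21.56 22.34  5.74]
knob side 492 [506.22 -52.7   76.81] [527.8  -33.88 105.  ]
w7 rim outer [571.46 -37.57  60.54] 119
hub 409 [571.43 -37.47  68.94] [571.61 -38.29  69.28] [22.44 23.68  5.55]
knob side 485 [509.03 -47.9   76.74] [528.22 -34.52 104.97]
knob top contour [517.52 -44.22   8.59] [517.7  -46.57]
```

servo_tool([
  [[-14, 26, 0], [0, 0, 0]],
  [[-28, 52, 5], [0, 0, 0]],
  [[-40.6, 77.6, 15], [0, 0, 0]],
  [[-40.6, 77.6, 26], [0, 0, 0]],
  [[-40.6, 77.6, 26], [0, 0, 0]],
])

```text
t: 12.9
ee_pos: [516.5, -45.8, 123.5]
orientation: [-3.088, -0.573, 0.005]
ft_force: [-0.8, 0.3, 0.2]
width: 39.6
grasp_force: 0.0
```

servo_tool([
  [[0, 0, 0], [0, 0, 0]],
  [[0, 0, 0], [0, 0, 0]],
  [[0, 0, 0], [0, 0, 0]],
])

```text
t: 13.15
ee_pos: [518.3, -44.4, 125.6]
orientation: [3.088, 0.578, 0.001]
ft_force: [0.1, -0.1, 0.2]
width: 39.7
grasp_force: 0.0
```

```bash
python3 - <<'E'
from h import *
np.set_printoptions(precision=2,suppress=True)
o=ctrl.get_obs();print({k:o[k] for k in("t","ee_pos","width","orientation","ft_force")})
im=get_image("wrist");np.save("w8.npy",im,allow_pickle=True);cv2.imwrite("pics/w8.png",im["frame"])
C=cloud(im);hsv=cv2.cvtColor(im["frame"],cv2.COLOR_BGR2HSV).astype(int)
m=(hsv[...,0]>5)&(hsv[...,0]<18)&(hsv[...,1]>150)&(abs(C[...,2]-108)<3);p=C[m];print("knob",len(p),(p.min(0)+p.max(0))/2,p.mean(0),np.ptp(p,axis=0))
q=np.argwhere(m)[:,::-1];print("px",q.min(0),q.max(0),q.mean(0))
h=max(cv2.findContours(m.astype(np.uint8),cv2.RETR_EXTERNAL,cv2.CHAIN_APPROX_NONE)[0],key=len)[:,0]
w=np.array([world(im,p,z=108)[:2] for p in h]);print(fitc(w))
E
```

```text
{'t': 13.15, 'ee_pos': array([518.34, -44.41, 125.62]), 'width': 39.67879754947228, 'orientation': array([3.09, 0.58, 0.  ]), 'ft_force': array([ 0.13, -0.09,  0.22])}
knob 823 [517.22 -45.98 107.29] [517.8  -45.68 107.23] [20.05 19.68  4.55]
px [264 237] [298 269] [280.72 254.12]
[518.02 -45.61   9.38]
```

View pics/w8.png

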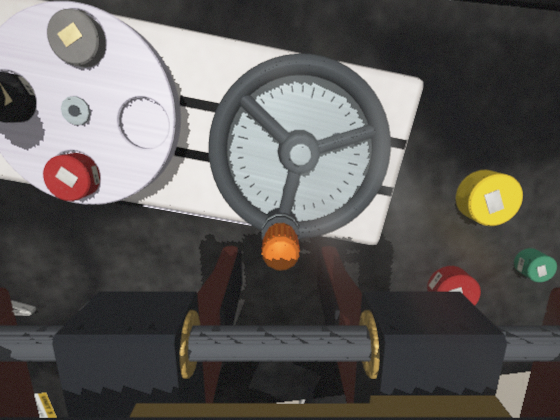

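The knob top is at (281,250), centred between the fingertips, and the red sample sits flat in its pocket at (70,176).

servo_tool([
  [[-0.6, 0.8, 10], [0, 0, 0]],
  [[-0.6, 0.8, 25], [0, 0, 0]],
  [[-0.6, 0.8, 38], [0, 0, 0]],
  [[-0.6, 0.8, 43], [0, 0, 0]],
  [[-0.6, 0.8, 43], [0, 0, 0]],
])

```text
t: 13.62
ee_pos: [516.6, -46.0, 80.8]
orientation: [-3.087, -0.576, 0.004]
ft_force: [0.2, -0.0, -0.0]
width: 39.5
grasp_force: 0.0
```

servo_tool([
  [[0, 0, 0], [0, 0, 0]],
  [[0, 0, 0], [0, 0, 0]],
  [[0, 0, 0], [0, 0, 0]],
], grip=0.46)

```text
t: 13.87
ee_pos: [518.1, -46.4, 82.8]
orientation: [3.088, 0.576, 0.002]
ft_force: [0.2, -0.9, 1.0]
width: 24.6
grasp_force: 0.0
```

servo_tool([
  [[0, 0, 0], [0, 0, 0]],
  [[0, 0, 0], [0, 0, 0]],
  [[0, 0, 0], [0, 0, 0]],
], grip=0.5)

```text
t: 14.12
ee_pos: [517.6, -46.0, 82.6]
orientation: [-3.088, -0.576, -0.001]
ft_force: [-1.2, 4.8, 2.8]
width: 21.9
grasp_force: 2.0
```

servo_tool([
  [[0, 0, 0], [0, 0, 0]],
  [[0, 0, 0], [0, 0, 0]],
  [[0, 0, 0], [0, 0, 0]],
], grip=0.515)

```text
t: 14.37
ee_pos: [517.7, -46.2, 82.6]
orientation: [-3.088, -0.576, -0.0]
ft_force: [-0.7, 3.9, 5.9]
width: 21.8
grasp_force: 15.0
```

servo_tool([
  [[0, -0.6, 0], [0, 0, 0]],
  [[0, -0.6, 0], [0, 0, 0]],
  [[0, -0.6, 0], [0, 0, 0]],
], grip=0.51)

```text
t: 14.62
ee_pos: [517.7, -46.1, 82.6]
orientation: [3.088, 0.576, 0.001]
ft_force: [-1.2, 0.7, 4.9]
width: 21.6
grasp_force: 9.6
```

servo_tool([
  [[0, 0, -1], [0, 0, 0]],
  [[0, 0, -2], [0, 0, 0]],
  [[0, 0, -3], [0, 0, 0]],
  [[0, 0, -4], [0, 0, 0]],
  [[0, 0, -4], [0, 0, 0]],
], grip=0.512)

```text
t: 15.03
ee_pos: [517.5, -46.0, 86.1]
orientation: [3.088, 0.576, 0.0]
ft_force: [1.8, -0.8, -4.0]
width: 21.5
grasp_force: 11.7
```

servo_tool([
  [[0, 0, -2], [0, 0, 0]],
  [[0, 0, -4], [0, 0, 0]],
  [[0, 0, -6], [0, 0, 0]],
  [[0, 0, -7], [0, 0, 0]],
  [[0, 0, -7], [0, 0, 0]],
])

```text
t: 15.45
ee_pos: [517.5, -45.9, 93.4]
orientation: [3.088, 0.576, 0.001]
ft_force: [2.0, -2.8, -5.9]
width: 21.4
grasp_force: 11.8
```

```bash
python3 - <<'E'
from h import *
np.set_printoptions(precision=2,suppress=True)
def k(im):
    C=cloud(im);hsv=cv2.cvtColor(im["frame"],cv2.COLOR_BGR2HSV).astype(int);v,u=np.mgrid[:420,:560]
    m=(hsv[...,0]>5)&(hsv[...,0]<18)&(hsv[...,1]>150)&(abs(u-281)<6)&(abs(v-255)<30);p=C[m][:,2];return np.percentile(p,[70,80,90,95])
print("before",k(np.load("w8.npy",allow_pickle=True).item()));print("now",k(get_image("wrist")))
o=ctrl.get_obs();print({k:o[k] for k in("t","ee_pos","ft_force","moment","grasp_force","width")})
E
```

```text
before [107.97 108.32 108.62 108.9 ]
now [116.9  117.78 118.38 118.71]
{'t': 15.5, 'ee_pos': array([517.48, -45.95,  93.32]), 'ft_force': array([ 1.73, -2.35, -6.72]), 'moment': array([-0.36, -0.42,  0.01]), 'grasp_force': 11.769834011793137, 'width': 21.788417332791134}
```

```bash
cat > arc.py <<'E'
from h import *
import sys
def rows(v0,starts,step=4,yaw=21.13):
    y=np.radians(yaw);T=np.array([[np.cos(y),np.sin(y)],[np.sin(y),-np.cos(y)]])
    rot=lambda t:np.array([[np.cos(t),np.sin(t)],[-np.sin(t),np.cos(t)]])  # clockwise
    for s in starts:
        r=[(T@(rot(np.radians(s+step*k))@v0-rot(np.radians(s))@v0)).round(1) for k in range(1,6)]
        print(s,", ".join(f"[{a:g}, {b:g}]" for a,b in r))
E
python3 -c "
from arc import *
rows(np.array([-54.47,-7.65]),range(0,80,20))"
```

```text
0 [1, -3.7], [2.3, -7.3], [3.8, -10.9], [5.5, -14.3], [7.5, -17.6]
20 [2.2, -3.1], [4.6, -6.1], [7.3, -8.9], [10.1, -11.5], [13.1, -13.9]
40 [3.2, -2.2], [6.4, -4.2], [9.9, -5.9], [13.4, -7.4], [17, -8.6]
60 [3.7, -1], [7.5, -1.7], [11.3, -2.2], [15.1, -2.4], [19, -2.3]
```

servo_tool([
  [[1, -3.7, 0], [0, 0, 0]],
  [[2.3, -7.3, 0], [0, 0, 0]],
  [[3.8, -10.9, 0], [0, 0, 0]],
  [[5.5, -14.3, 0], [0, 0, 0]],
  [[7.5, -17.6, 0], [0, 0, 0]],
])

```text
t: 15.92
ee_pos: [518.0, -26.4, 93.1]
orientation: [3.088, 0.576, -0.0]
ft_force: [2.8, -4.5, -6.3]
width: 21.8
grasp_force: 11.9
```

servo_tool([
  [[2.2, -3.1, 0], [0, 0, 0]],
  [[4.6, -6.1, 0], [0, 0, 0]],
  [[7.3, -8.9, 0], [0, 0, 0]],
  [[10.1, -11.5, 0], [0, 0, 0]],
  [[13.1, -13.9, 0], [0, 0, 0]],
])

```text
t: 16.33
ee_pos: [525.0, -8.8, 93.1]
orientation: [3.088, 0.577, -0.001]
ft_force: [2.2, -6.0, -5.8]
width: 21.8
grasp_force: 12.0
```

```bash
python3 - <<'E'
from h import *
np.set_printoptions(precision=2,suppress=True)
im=get_image("wrist");np.save("w9.npy",im,allow_pickle=True)
C=cloud(im);D=np.hypot(C[...,0]-571.4,C[...,1]+37.3);p=C[(D<14)&(abs(C[...,2]-70)<3.5)];print("hub",len(p),p.mean(0))
o=ctrl.get_obs();print({k:o[k] for k in("t","ee_pos","ft_force","moment","grasp_force","width")})
d=o["ee_pos"][:2]-[517.55,-46.0];v0=np.array([-54.47,-7.65])
print(np.linalg.norm(d+v0),np.degrees(2*np.arcsin(np.linalg.norm(d)/110)))
E
```

```text
hub 672 [571.49 -37.52  69.1 ]
{'t': 16.3833, 'ee_pos': array([525.44,  -8.3 ,  93.09]), 'ft_force': array([ 2.15, -3.34, -7.26]), 'moment': array([-0.58, -0.35, -0.01]), 'grasp_force': 11.810862869024277, 'width': 21.412212623847417}
55.43607341323915 40.99624636220988
```

servo_tool([
  [[3.2, -2.2, 0], [0, 0, 0]],
  [[6.4, -4.0, 0], [0, 0, 0]],
  [[9.9, -5.6, 0], [0, 0, 0]],
  [[13.4, -7.0, 0], [0, 0, 0]],
  [[17, -8.2, 0], [0, 0, 0]],
])

```text
t: 16.8
ee_pos: [536.9, 4.7, 92.7]
orientation: [3.088, 0.577, -0.005]
ft_force: [-1.3, -6.9, -6.3]
width: 21.8
grasp_force: 12.0
```

servo_tool([
  [[3.7, -1, 0], [0, 0, 0]],
  [[7.5, -1.7, 0], [0, 0, 0]],
  [[11.3, -2.2, 0], [0, 0, 0]],
  [[15.1, -2.4, 0], [0, 0, 0]],
  [[19, -2.3, 0], [0, 0, 0]],
])

```text
t: 17.22
ee_pos: [552.6, 13.8, 92.3]
orientation: [-3.088, -0.576, 0.008]
ft_force: [-3.1, -4.7, -6.5]
width: 21.4
grasp_force: 11.9
```

```bash
python3 - <<'E'
from arc import *
np.set_printoptions(precision=2,suppress=True)
o=ctrl.get_obs();print({k:o[k] for k in("t","ee_pos","ft_force","grasp_force","width")})
d=o["ee_pos"][:2]-[517.55,-46.0];v0=np.array([-54.47,-7.65])
print(np.linalg.norm(d+v0),np.degrees(2*np.arcsin(np.linalg.norm(d)/110)))
rows(v0,range(80,360,20))
E
```

```text
{'t': 17.2167, 'ee_pos': array([552.65,  13.83,  92.25]), 'ft_force': array([-3.12, -4.66, -6.5 ]), 'grasp_force': 11.858616024255753, 'width': 21.41205524518567}
55.656122541799064 78.18193643556204
80 [3.8, 0.3], [7.6, 1], [11.4, 1.8], [15, 3], [18.6, 4.3]
100 [3.5, 1.6], [6.8, 3.5], [10, 5.6], [13.1, 7.9], [16, 10.4]
120 [2.7, 2.7], [5.2, 5.6], [7.5, 8.7], [9.6, 11.9], [11.5, 15.3]
140 [1.6, 3.5], [3, 7.1], [4.1, 10.7], [5, 14.5], [5.5, 18.3]
160 [0.3, 3.8], [0.4, 7.7], [0.2, 11.5], [-0.3, 15.3], [-1, 19.1]
180 [-1, 3.7], [-2.3, 7.3], [-3.8, 10.9], [-5.5, 14.3], [-7.5, 17.6]
200 [-2.2, 3.1], [-4.6, 6.1], [-7.3, 8.9], [-10.1, 11.5], [-13.1, 13.9]
220 [-3.2, 2.2], [-6.4, 4.2], [-9.9, 5.9], [-13.4, 7.4], [-17, 8.6]
240 [-3.7, 1], [-7.5, 1.7], [-11.3, 2.2], [-15.1, 2.4], [-19, 2.3]
260 [-3.8, -0.3], [-7.6, -1], [-11.4, -1.8], [-15, -3], [-18.6, -4.3]
280 [-3.5, -1.6], [-6.8, -3.5], [-10, -5.6], [-13.1, -7.9], [-16, -10.4]
300 [-2.7, -2.7], [-5.2, -5.6], [-7.5, -8.7], [-9.6, -11.9], [-11.5, -15.3]
320 [-1.6, -3.5], [-3, -7.1], [-4.1, -10.7], [-5, -14.5], [-5.5, -18.3]
340 [-0.3, -3.8], [-0.4, -7.7], [-0.2, -11.5], [0.3, -15.3], [1, -19.1]
```

servo_tool([
  [[3.8, 0.6, -0.4], [0, 0, 0]],
  [[7.5, 1.6, -0.8], [0, 0, 0]],
  [[11.3, 2.4, -0.8], [0, 0, 0]],
  [[14.8, 3.7, -0.8], [0, 0, 0]],
  [[18.3, 5, -0.8], [0, 0, 0]],
])

```text
t: 17.63
ee_pos: [572.0, 17.0, 93.1]
orientation: [-3.086, -0.575, 0.007]
ft_force: [-5.2, 3.4, -6.6]
width: 22.0
grasp_force: 11.7
```

servo_tool([
  [[3.5, 1.6, 0], [0, 0, 0]],
  [[6.8, 3.5, 0], [0, 0, 0]],
  [[10, 5.6, 0], [0, 0, 0]],
  [[13.1, 7.9, 0], [0, 0, 0]],
  [[16, 10.4, 0], [0, 0, 0]],
])

```text
t: 18.05
ee_pos: [591.4, 13.4, 93.3]
orientation: [-3.086, -0.575, 0.004]
ft_force: [-3.1, 4.9, -6.6]
width: 21.6
grasp_force: 11.7
```

servo_tool([
  [[2.7, 2.7, 0], [0, 0, 0]],
  [[5.2, 5.6, 0], [0, 0, 0]],
  [[7.5, 8.7, 0], [0, 0, 0]],
  [[9.6, 11.9, 0], [0, 0, 0]],
  [[11.5, 15.3, 0], [0, 0, 0]],
])

```text
t: 18.47
ee_pos: [608.3, 3.3, 93.4]
orientation: [-3.086, -0.575, 0.002]
ft_force: [-1.1, 5.5, -6.5]
width: 21.9
grasp_force: 11.7
```

```bash
cat > st.py <<'E'
from arc import *
np.set_printoptions(precision=2,suppress=True)
o=ctrl.get_obs();print({k:o[k] for k in("t","ee_pos","ft_force","moment","grasp_force","qpos")})
d=o["ee_pos"][:2]-[517.55,-46.0];v0=np.array([-54.47,-7.65]);v=d+v0
ang=(np.degrees(np.arctan2(v0[1],v0[0])-np.arctan2(v[1],v[0])))%360
n=v/np.linalg.norm(v);t=np.array([n[1],-n[0]]);f=o["ft_force"][:2]
print("r",np.linalg.norm(v),"ang",ang,"F rad out",f@n,"F tan",f@t)
E
python3 st.py
```

```text
{'t': 18.4667, 'ee_pos': array([608.25,   3.33,  93.45]), 'ft_force': array([-1.05,  5.47, -6.5 ]), 'moment': array([0.92, 0.24, 0.02]), 'grasp_force': 11.663471907377243, 'qpos': array([-0.02,  0.57,  1.74,  0.  ,  0.83,  1.19])}
r 55.22418657646127 ang 138.9960506396174 F rad out 3.438090100581827 F tan -4.380576836127506
```

servo_tool([
  [[1.8, 3.4, 0], [0, 0, 0]],
  [[3.3, 7, 0], [0, 0, 0]],
  [[4.4, 10.6, 0], [0, 0, 0]],
  [[5.3, 14.4, 0], [0, 0, 0]],
  [[5.8, 18.2, 0], [0, 0, 0]],
])

```text
t: 18.88
ee_pos: [621.0, -13.2, 93.9]
orientation: [-3.088, -0.576, -0.0]
ft_force: [-1.0, 4.5, -6.8]
width: 21.8
grasp_force: 11.7
```

servo_tool([
  [[0.3, 3.8, 0], [0, 0, 0]],
  [[0.4, 7.7, 0], [0, 0, 0]],
  [[0.2, 11.5, 0], [0, 0, 0]],
  [[-0.3, 15.3, 0], [0, 0, 0]],
  [[-1, 19.1, 0], [0, 0, 0]],
])

```text
t: 19.3
ee_pos: [626.7, -31.9, 94.0]
orientation: [-3.088, -0.576, 0.0]
ft_force: [-1.3, 4.1, -6.5]
width: 21.9
grasp_force: 11.7
```

servo_tool([
  [[-1, 3.7, 0], [0, 0, 0]],
  [[-2.3, 7.3, 0], [0, 0, 0]],
  [[-3.8, 10.9, 0], [0, 0, 0]],
  [[-5.5, 14.3, 0], [0, 0, 0]],
  [[-7.5, 17.6, 0], [0, 0, 0]],
])

```text
t: 19.72
ee_pos: [625.6, -50.8, 93.8]
orientation: [-3.088, -0.576, 0.001]
ft_force: [-2.7, 6.1, -6.2]
width: 21.7
grasp_force: 11.7
```

```bash
python3 st.py
```

```text
{'t': 19.7167, 'ee_pos': array([625.63, -50.82,  93.8 ]), 'ft_force': array([-2.7 ,  6.1 , -6.17]), 'moment': array([ 0.99,  0.45, -0.03]), 'grasp_force': 11.686479896306992, 'qpos': array([-0.1 ,  0.59,  1.7 ,  0.  ,  0.86,  1.1 ])}
r 55.04045684869159 ang 201.0925508982905 F rad out -4.006753671622799 F tan -5.327497569611359
```

servo_tool([
  [[-2.4, 3, 0], [0, 0, 0]],
  [[-4.9, 5.9, 0], [0, 0, 0]],
  [[-7.6, 8.7, 0], [0, 0, 0]],
  [[-10.4, 11.3, 0], [0, 0, 0]],
  [[-13.4, 13.7, 0], [0, 0, 0]],
])

```text
t: 20.13
ee_pos: [618.1, -68.2, 93.8]
orientation: [-3.088, -0.576, 0.001]
ft_force: [-1.8, 6.7, -7.2]
width: 21.8
grasp_force: 11.7
```

servo_tool([
  [[-3.2, 2.2, 0], [0, 0, 0]],
  [[-6.4, 4.2, 0], [0, 0, 0]],
  [[-9.9, 5.9, 0], [0, 0, 0]],
  [[-13.4, 7.4, 0], [0, 0, 0]],
  [[-17, 8.6, 0], [0, 0, 0]],
])

```text
t: 20.55
ee_pos: [605.5, -82.0, 93.9]
orientation: [-3.087, -0.575, 0.0]
ft_force: [-1.3, 7.9, -7.1]
width: 21.5
grasp_force: 11.8
```

servo_tool([
  [[-3.7, 1, 0], [0, 0, 0]],
  [[-7.5, 1.7, 0], [0, 0, 0]],
  [[-11.3, 2.2, 0], [0, 0, 0]],
  [[-15.1, 2.4, 0], [0, 0, 0]],
  [[-19, 2.3, 0], [0, 0, 0]],
])

```text
t: 20.97
ee_pos: [589.3, -90.7, 94.1]
orientation: [-3.087, -0.575, -0.002]
ft_force: [1.9, 9.6, -7.5]
width: 21.7
grasp_force: 11.9
```

```bash
python3 st.py
```

```text
{'t': 20.9667, 'ee_pos': array([589.26, -90.68,  94.13]), 'ft_force': array([ 1.94,  9.59, -7.47]), 'moment': array([ 1.84, -0.25, -0.02]), 'grasp_force': 11.930783092975616, 'qpos': array([-0.17,  0.55,  1.77,  0.  ,  0.82,  1.03])}
r 55.09435134656494 ang 259.7625493146543 F rad out -8.49595335952286 F tan -4.845561416970266
```

servo_tool([
  [[-3.7, -1.1, 0], [0, 0, 0]],
  [[-7.5, -2.2, 0], [0, 0, 0]],
  [[-11.3, -3, 0], [0, 0, 0]],
  [[-14.9, -4.2, 0], [0, 0, 0]],
  [[-18.5, -5.5, 0], [0, 0, 0]],
])

```text
t: 21.38
ee_pos: [571.7, -93.2, 94.8]
orientation: [3.087, 0.576, 0.007]
ft_force: [4.2, 5.7, -8.1]
width: 21.5
grasp_force: 11.8
```

servo_tool([
  [[-3.5, -1.6, 0], [0, 0, 0]],
  [[-6.8, -3.5, 0], [0, 0, 0]],
  [[-10, -5.6, 0], [0, 0, 0]],
  [[-13.1, -7.9, 0], [0, 0, 0]],
  [[-16, -10.4, 0], [0, 0, 0]],
])

```text
t: 21.8
ee_pos: [553.7, -90.0, 95.1]
orientation: [3.085, 0.576, 0.009]
ft_force: [5.4, 1.4, -8.0]
width: 21.5
grasp_force: 11.7
```

```bash
python3 st.py
```

```text
{'t': 21.8, 'ee_pos': array([553.73, -90.03,  95.11]), 'ft_force': array([ 5.42,  1.38, -7.97]), 'moment': array([ 0.19, -0.85,  0.03]), 'grasp_force': 11.742822825908661, 'qpos': array([-0.18,  0.51,  1.86, -0.  ,  0.77,  1.02])}
r 54.81897078532728 ang 297.4885655040653 F rad out -3.11069713554988 F tan -4.649883477987212
```

servo_tool([
  [[-2.7, -2.7, 0.5], [0, 0, 0]],
  [[-5.2, -5.6, 1], [0, 0, 0]],
  [[-7.5, -8.7, 1.5], [0, 0, 0]],
  [[-9.6, -11.9, 1.5], [0, 0, 0]],
  [[-11.5, -15.3, 1.5], [0, 0, 0]],
])

```text
t: 22.22
ee_pos: [535.2, -79.0, 92.8]
orientation: [3.088, 0.576, 0.002]
ft_force: [4.7, -1.1, -6.2]
width: 21.5
grasp_force: 11.7
```

servo_tool([
  [[-1.6, -3.5, 0], [0, 0, 0]],
  [[-3, -7.1, 0], [0, 0, 0]],
  [[-4.1, -10.7, 0], [0, 0, 0]],
  [[-5, -14.5, 0], [0, 0, 0]],
  [[-5.5, -18.3, 0], [0, 0, 0]],
])

```text
t: 22.63
ee_pos: [523.1, -63.7, 92.6]
orientation: [3.088, 0.576, 0.001]
ft_force: [5.5, -2.2, -7.2]
width: 21.7
grasp_force: 11.8
```

servo_tool([
  [[0, 0, 0], [0, 0, 0]],
  [[0, 0, 0], [0, 0, 0]],
])

```text
t: 22.8
ee_pos: [522.8, -63.2, 92.5]
orientation: [-3.088, -0.576, 0.0]
ft_force: [3.1, 3.0, -7.2]
width: 21.4
grasp_force: 11.7
```

```bash
python3 st.py
```

```text
{'t': 22.8, 'ee_pos': array([522.78, -63.17,  92.48]), 'ft_force': array([ 3.14,  2.99, -7.22]), 'moment': array([ 0.43, -0.69,  0.02]), 'grasp_force': 11.673189550638199, 'qpos': array([-0.14,  0.48,  1.93,  0.  ,  0.74,  1.06])}
r 55.146321992195894 ang 341.24159069239585 F rad out -4.143908355763472 F tan 1.253991780868995
```

servo_tool([
  [[-0.3, -3.8, 0], [0, 0, 0]],
  [[-0.3, -7.7, 0], [0, 0, 0]],
  [[-0.1, -11.5, 0], [0, 0, 0]],
  [[0.5, -15, 0], [0, 0, 0]],
  [[1.2, -17.5, 0], [0, 0, 0]],
])

```text
t: 23.22
ee_pos: [517.5, -47.2, 92.4]
orientation: [3.088, 0.576, -0.001]
ft_force: [4.0, -3.7, -6.2]
width: 21.6
grasp_force: 11.8
```

servo_tool([
  [[0, 0, 0], [0, 0, 0]],
  [[0, 0, 0], [0, 0, 0]],
  [[0, 0, 0], [0, 0, 0]],
])

```text
t: 23.47
ee_pos: [517.5, -46.9, 92.3]
orientation: [-3.088, -0.576, 0.001]
ft_force: [2.6, -0.3, -6.3]
width: 21.6
grasp_force: 11.7
```

```bash
python3 st.py
```

```text
{'t': 23.4667, 'ee_pos': array([517.46, -46.89,  92.35]), 'ft_force': array([ 2.61, -0.25, -6.28]), 'moment': array([ 0.01, -0.52, -0.02]), 'grasp_force': 11.698775589466095, 'qpos': array([-0.11,  0.47,  1.94,  0.  ,  0.73,  1.09])}
r 55.221361706922465 ang 359.1012618272861 F rad out -2.5390925399005853 F tan -0.6518936187141648
```

servo_tool([
  [[0.4, -0.8, 0], [0, 0, 0]],
  [[0.5, -1.5, 0], [0, 0, 0]],
  [[0.5, -1.5, 0], [0, 0, 0]],
])

```text
t: 23.72
ee_pos: [517.4, -45.6, 92.3]
orientation: [3.088, 0.576, -0.001]
ft_force: [2.3, -3.7, -7.0]
width: 21.9
grasp_force: 11.8
```

servo_tool([
  [[0, 0, 1], [0, 0, 0]],
  [[0, 0, 2], [0, 0, 0]],
  [[0, 0, 3], [0, 0, 0]],
  [[0, 0, 3], [0, 0, 0]],
])

```text
t: 24.05
ee_pos: [517.4, -45.4, 89.2]
orientation: [-3.088, -0.576, 0.001]
ft_force: [1.9, -2.9, -6.4]
width: 21.4
grasp_force: 11.8
```

servo_tool([
  [[0, 0.3, 1], [0, 0, 0]],
  [[0, 0.5, 2], [0, 0, 0]],
  [[0, 0.5, 2.5], [0, 0, 0]],
  [[0, 0.5, 2.5], [0, 0, 0]],
])

```text
t: 24.38
ee_pos: [517.5, -45.6, 86.7]
orientation: [-3.088, -0.576, 0.001]
ft_force: [-0.2, -1.0, -5.5]
width: 21.5
grasp_force: 11.7
```

servo_tool([
  [[0, 0, 1], [0, 0, 0]],
  [[0, 0, 2], [0, 0, 0]],
  [[0, 0, 2], [0, 0, 0]],
])

```text
t: 24.63
ee_pos: [517.5, -45.6, 84.7]
orientation: [-3.088, -0.576, 0.001]
ft_force: [-1.2, -0.6, -5.4]
width: 22.0
grasp_force: 11.7
```

servo_tool([
  [[0, 0, 1], [0, 0, 0]],
  [[0, 0, 1.5], [0, 0, 0]],
  [[0, 0, 1.5], [0, 0, 0]],
])

```text
t: 24.88
ee_pos: [517.6, -45.7, 83.3]
orientation: [-3.088, -0.576, 0.001]
ft_force: [-1.8, 0.3, -5.0]
width: 21.6
grasp_force: 11.7
```

servo_tool([
  [[0, 0, 0.8], [0, 0, 0]],
  [[0, 0, 0.8], [0, 0, 0]],
])

```text
t: 25.05
ee_pos: [517.7, -45.7, 82.9]
orientation: [-3.088, -0.576, 0.001]
ft_force: [-3.3, 1.3, 1.1]
width: 21.8
grasp_force: 11.7
```

servo_tool([
  [[0, 0, 0], [0, 0, 0]],
  [[0, 0, 0], [0, 0, 0]],
], grip=0.46)

```text
t: 25.22
ee_pos: [519.0, -46.0, 83.2]
orientation: [3.088, 0.576, 0.004]
ft_force: [-0.3, -0.8, 0.3]
width: 23.7
grasp_force: 0.2
```

servo_tool([
  [[0, 0, 0], [0, 0, 0]],
  [[0, 0, 0], [0, 0, 0]],
  [[0, 0, 0], [0, 0, 0]],
  [[0, 0, 0], [0, 0, 0]],
], grip=0.1)

```text
t: 25.55
ee_pos: [518.2, -45.9, 82.8]
orientation: [3.088, 0.576, 0.001]
ft_force: [0.4, 0.3, -0.7]
width: 39.5
grasp_force: 0.0
```

servo_tool([
  [[0, 0, -10], [0, 0, 0]],
  [[0, 0, -25], [0, 0, 0]],
  [[0, 0, -40], [0, 0, 0]],
  [[0, 0, -60], [0, 0, 0]],
  [[0, 0, -70], [0, 0, 0]],
])

```text
t: 25.97
ee_pos: [518.9, -45.9, 155.1]
orientation: [3.088, 0.576, 0.004]
ft_force: [0.2, 0.2, 0.0]
width: 39.6
grasp_force: 0.0
```

servo_tool([
  [[0, 0, 0], [0, 0, 0]],
  [[0, 0, 0], [0, 0, 0]],
  [[0, 0, 0], [0, 0, 0]],
])

```text
t: 26.22
ee_pos: [517.4, -45.8, 152.1]
orientation: [-3.088, -0.576, 0.001]
ft_force: [0.1, 0.4, -0.2]
width: 39.7
grasp_force: 0.0
```

```bash
python3 - <<'E'
from h import *
np.set_printoptions(precision=2,suppress=True)
o=ctrl.get_obs();print({k:o[k] for k in("t","ee_pos","width","ft_force")})
im=get_image("wrist");np.save("w10.npy",im,allow_pickle=True);cv2.imwrite("pics/w10.png",im["frame"])
C=cloud(im);hsv=cv2.cvtColor(im["frame"],cv2.COLOR_BGR2HSV).astype(int)
m=(hsv[...,0]>5)&(hsv[...,0]<18)&(hsv[...,1]>150)&(abs(C[...,2]-108)<4);p=C[m];print("knob",len(p),p.mean(0),np.percentile(p[:,2],[50,80,90,95]))
for n in("top","scene"):
    t=get_image(n);C=cloud(t);hsv=cv2.cvtColor(t["frame"],cv2.COLOR_BGR2HSV).astype(int)
    m=(hsv[...,0]>5)&(hsv[...,0]<18)&(hsv[...,1]>150);p=C[m];print(n,"knob px",len(p),np.median(p,0) if len(p) else 0)
    for s,w,_ in redfit(t,74): print(n,"red",s,fitc(w))
    cv2.imwrite(f"pics/{n}9.png",t["frame"])
a=cv2.imread("pics/top9.png")[130:270,130:290];b=cv2.imread("pics/scene9.png")[80:220,190:350]
cv2.imwrite("pics/f.png",np.hstack([cv2.resize(x,None,fx=2.5,fy=2.5,interpolation=cv2.INTER_CUBIC) for x in(a,b)]))
E
```

```text
{'t': 26.2167, 'ee_pos': array([517.43, -45.79, 152.11]), 'width': 39.70851118755871, 'ft_force': array([ 0.13,  0.43, -0.15])}
knob 724 [517.85 -45.82 106.96] [107.15 108.02 108.33 108.62]
top knob px 12 [692.34 139.51 129.46]
top red [325 203  17  17 197] [ 499.37 -211.24   18.77]
scene knob px 21 [512.44 -53.16 105.09]
scene red [301 253  19  21 216] [ 484.08 -248.74   18.41]
```

View pics/f.png

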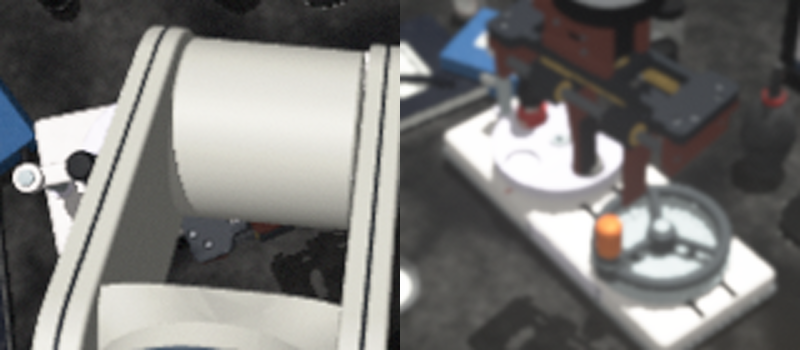

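Knob height and position match the start, and the scene crop shows red under the lens. I'll clear the arm and check once more.

servo_tool([
  [[-15, 30, -15], [0, 0, 0]],
  [[-30, 60, -30], [0, 0, 0]],
  [[-45, 90, -40], [0, 0, 0]],
  [[-60, 120, -50], [0, 0, 0]],
  [[-75, 150, -60], [0, 0, 0]],
])

```text
t: 26.78
ee_pos: [501.4, -214.1, 212.5]
orientation: [-3.088, -0.576, 0.001]
ft_force: [0.5, -0.3, -0.4]
width: 39.8
grasp_force: 0.0
```

servo_tool([
  [[-15, 30, 0], [0, 0, 0]],
  [[-30, 60, 0], [0, 0, 0]],
  [[-30, 60, 0], [0, 0, 0]],
  [[-30, 60, 0], [0, 0, 0]],
])

```text
t: 27.12
ee_pos: [495.0, -280.8, 211.7]
orientation: [-3.088, -0.571, 0.001]
ft_force: [-0.3, 0.9, -0.1]
width: 39.4
grasp_force: 0.0
```

```bash
python3 - <<'E'
from h import *
np.set_printoptions(precision=2,suppress=True)
T=[]
for n in("top","scene"):
    t=get_image(n);C=cloud(t);hsv=cv2.cvtColor(t["frame"],cv2.COLOR_BGR2HSV).astype(int);T.append(t["frame"])
    m=(hsv[...,0]>6)&(hsv[...,0]<16)&(hsv[...,1]>170)&(hsv[...,2]>150);p=C[m];print(n,"knob",len(p),np.median(p,0) if len(p) else 0,np.percentile(p[:,2],90))
    red=((hsv[...,0]<6)|(hsv[...,0]>172))&(hsv[...,1]>110)&(hsv[...,2]>40)&(C[...,1]>60)&(C[...,1]<200)&(C[...,2]>50)&(C[...,2]<80);p=C[red];print("red",len(p),p.mean(0) if len(p) else 0,p.min(0) if len(p) else 0,p.max(0) if len(p) else 0)
a=T[0][130:270,130:290];b=T[1][80:220,190:350]
cv2.imwrite("pics/g.png",np.hstack([cv2.resize(x,None,fx=2.5,fy=2.5,interpolation=cv2.INTER_CUBIC) for x in(a,b)]))
E
```

```text
top knob 55 [514.46 -46.9  105.49] 108.21786277778578
red 38 [534.49 136.39  70.49] [523.85 132.83  60.64] [548.25 145.78  75.85]Traceback (most recent call last):
  File "<stdin>", line 6, in <module>
    return _quantile_unchecked(
        a, q, axis, out, overwrite_input, method, keepdims, weights)
    return _ureduce(a,
                    func=_quantile_ureduce_func,
    ...<5 lines>...
                    overwrite_input=overwrite_input,
                    method=method)
    r = func(a, **kwargs)
    result = _quantile(arr,
                       quantiles=q,
    ...<2 lines>...
                       out=out,
                       weights=wgt)
    slices_having_nans = np.isnan(arr[-1, ...])
                                  ~~~^^^^^^^^^
IndexError: index -1 is out of bounds for axis 0 with size 0
```

```bash
python3 -c "
from workcell import close_job
print(close_job())"
```

```text
the job is handed in; nothing more can be done
None
```

The job is handed in at about 27 s: the red sample is seated and stands under the lens, the wheel was turned one full clockwise revolution, and the pin is back home in its hole. Readings stayed at or below 15 N: grip 15.0 N at most, pushes about 10 N. The final camera check found the knob back at its starting place and height.

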